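# Reload the label dispenser

### The job

Reload the label dispenser on the packing table: take both spent cassettes out of its bed and put them in the cardboard tray, stand every full cassette in the bed, and then thread the spindle through both ears and the bores of the cassettes until its handle is up against the ear. Finally press the feed pedal right down to its stop, keep it there for a moment and let it spring back up. Leave the bottles and the jar alone.

Things in the scene. Friction and masses are not known exactly. Their poses are not given: they have to be found in the camera images.
- dispenser: Fixed label dispenser. Origin on the table under the middle of its bed; z up, pedal on its -x side; may be turned a little. Grey base plate 6 thick (y +-65, x -135 to +40). The bed lies between two low rails (inner faces x = +-28, tops 14 above the table) and two upright bored ears; three cassettes fit side by side, their x along the dispenser's x.
- bed (a point): Middle of the bed's floor (top of the base plate, 6 above the table), dispenser's axes. Free bed: 56 along x, 114 along y. Cassettes stand on it with their bore along y, its axis 28 above the table, in line with the ears' holes.
- ear_left (a point): Centre of the outer mouth of the left (+y) ear's round hole, 18 diameter, axis along the dispenser's y, 28 above the table. The ear is an aluminium plate 8 thick (dispenser y 57 to 65), 40 wide, top 50 above the table.
- ear_right (a point): The same for the right (-y) ear: outer mouth of its 18 hole at dispenser y = -65; ear plate from y = -57 to -65. Outer mouths are 130 apart.
- pedal (a joint): Feed pedal of the dispenser, a sprung plate hinged along the dispenser's y; radians: 0 = up, at rest, 0.30 = fully down on its stop. Needs about 2 N at its pad to start and 8 to 9 N at the stop; springs back when let go.
- pedal_pad (a point): On the upper face of the pedal's black ribbed rubber pad (40 by 62), 55 mm from the hinge, 105 mm from the bed's middle towards dispenser -x, about 40 above the table at rest. The pad slopes up to its free edge by 0.35 rad at rest, 0.05 when down; it sinks about 16 mm to the stop.
- tray_in (a point): Centre of the inner floor of the shallow open cardboard tray (fixed; outside 160 along its x by 150 along its y, walls 4 thick, rim 25 above the table, floor 4 above it).
- spindle_tip (a point): Point of the spindle's tapered tip. Spindle: aluminium shaft 14 diameter, 146 from shoulder to tip (last 12 tapering to 6), and a coaxial black square handle 18 x 18 x 56; about 100 g. Starts lying on the table (axis about 8 up), tip roughly towards the dispenser. With the handle against one ear the tip stands 16 out of the other.
- spindle_shoulder (a point): On the spindle's axis where handle and shaft meet, 146 from the tip. The handle cannot pass the ear's hole.
- spindle_handle (a point): Centre of the spindle's square handle (18 x 18 x 56), 28 from the shoulder and 174 from the tip.
- full1_center (a point): Full label cassette, grey block: 52 (its x) by 32 thick (its y) by 44 high (z). A square bore 20 x 20 runs through it along y at mid height and length. Point: its centre, on the bore's axis, 22 above its underside. White label paper shows around the bore, on top and as a tongue at its -x face. 150 g. Stands on the table at the robot's right; two or three are present.
- full2_center (a point): Full label cassette, grey block: 52 (its x) by 32 thick (its y) by 44 high (z). A square bore 20 x 20 runs through it along y at mid height and length. Point: its centre, on the bore's axis, 22 above its underside. White label paper shows around the bore, on top and as a tongue at its -x face. 150 g. Stands on the table at the robot's right; two or three are present.
- full3_center (a point): Full label cassette, grey block: 52 (its x) by 32 thick (its y) by 44 high (z). A square bore 20 x 20 runs through it along y at mid height and length. Point: its centre, on the bore's axis, 22 above its underside. White label paper shows around the bore, on top and as a tongue at its -x face. 150 g. Stands on the table at the robot's right; two or three are present.
- spent1_center (a point): Spent label cassette, grey block: 52 (its x) by 32 thick (its y) by 44 high (z). A square bore 20 x 20 runs through it along y at mid height and length. Point: its centre, on the bore's axis, 22 above its underside. No white label paper is seen on it. About 80 g. Starts standing in the dispenser's bed.
- spent2_center (a point): Spent label cassette, grey block: 52 (its x) by 32 thick (its y) by 44 high (z). A square bore 20 x 20 runs through it along y at mid height and length. Point: its centre, on the bore's axis, 22 above its underside. No white label paper is seen on it. About 80 g. Starts standing in the dispenser's bed.
- bottle1: Bystander: small amber dropper bottle, 34 diameter, 85 high, standing beyond the dispenser; origin at the centre of its underside. To be left alone.
- bottle2: Bystander: small amber dropper bottle, 34 diameter, 85 high, standing beyond the dispenser; origin at the centre of its underside. To be left alone.
- jar: Bystander: amber jar with black cap, 60 diameter, 65 high, standing beyond the dispenser; origin at the centre of its underside. To be left alone.

How it is judged:
On the way, in this order (a step that is already met when the one before it is completed fails the run):
1. both spent cassettes are in the tray and every full cassette stands in the bed (x of spent1_center in the frame of tray_in between -0.076 and 0.076 m and y of spent1_center in the frame of tray_in between -0.071 and 0.071 m and z of spent1_center in the frame of tray_in between 0 and 0.06 m and x of spent2_center in the frame of tray_in between -0.076 and 0.076 m and y of spent2_center in the frame of tray_in between -0.071 and 0.071 m and z of spent2_center in the frame of tray_in between 0 and 0.06 m and x of full1_center in the frame of dispenser between -0.007 and 0.007 m and y of full1_center in the frame of dispenser between -0.045 and 0.045 m and z of full1_center in the frame of dispenser between 0.022 and 0.034 m and angle between the y axis of each of full1_center, full2_center, full3_center and the y axis of dispenser, either way round below 0.15 rad and x of full2_center in the frame of dispenser between -0.007 and 0.007 m and y of full2_center in the frame of dispenser between -0.045 and 0.045 m and z of full2_center in the frame of dispenser between 0.022 and 0.034 m and x of full3_center in the frame of dispenser between -0.007 and 0.007 m and y of full3_center in the frame of dispenser between -0.045 and 0.045 m and z of full3_center in the frame of dispenser between 0.022 and 0.034 m), for 0.2 s.
2. the spindle passes through both ears, its handle within 8 mm of the ear (x of full1_center in the frame of dispenser between -0.007 and 0.007 m and y of full1_center in the frame of dispenser between -0.045 and 0.045 m and z of full1_center in the frame of dispenser between 0.022 and 0.034 m and angle between the y axis of each of full1_center, full2_center, full3_center and the y axis of dispenser, either way round below 0.15 rad and x of full2_center in the frame of dispenser between -0.007 and 0.007 m and y of full2_center in the frame of dispenser between -0.045 and 0.045 m and z of full2_center in the frame of dispenser between 0.022 and 0.034 m and x of full3_center in the frame of dispenser between -0.007 and 0.007 m and y of full3_center in the frame of dispenser between -0.045 and 0.045 m and z of full3_center in the frame of dispenser between 0.022 and 0.034 m and x of spindle_tip in the frame of dispenser between -0.006 and 0.006 m and z of spindle_tip in the frame of dispenser between 0.022 and 0.034 m and x of spindle_shoulder in the frame of dispenser between -0.006 and 0.006 m and z of spindle_shoulder in the frame of dispenser between 0.022 and 0.034 m and ((y of spindle_tip in the frame of dispenser below -0.073 m and y of spindle_shoulder in the frame of dispenser above 0.06 m) or (y of spindle_tip in the frame of dispenser above 0.073 m and y of spindle_shoulder in the frame of dispenser below -0.06 m))), for 0.2 s.
3. the pedal is pressed down to its stop (value of joint pedal above 0.27 rad), for 0.2 s.
At the end, for the whole second after the job is handed in: Spent cassettes in the tray; full ones upright in the bed (within 7 mm of its middle line, 45 mm of its middle, 6 mm in height, 0.15 rad); spindle tip 8 mm or more out of the second ear and shaft ends within 6 mm of the hole axis; pedal up (under 0.04 rad) (all of step 2 and x of spent1_center in the frame of tray_in between -0.076 and 0.076 m and y of spent1_center in the frame of tray_in between -0.071 and 0.071 m and z of spent1_center in the frame of tray_in between 0 and 0.06 m and x of spent2_center in the frame of tray_in between -0.076 and 0.076 m and y of spent2_center in the frame of tray_in between -0.071 and 0.071 m and z of spent2_center in the frame of tray_in between 0 and 0.06 m and value of joint pedal below 0.04 rad); the robot touches nothing.
It fails at once if the bottle1 is moved more than 30 mm (distance of bottle1 from where it was at the start of the episode above 0.03 m).
It fails at once if the bottle2 is moved more than 30 mm (distance of bottle2 from where it was at the start of the episode above 0.03 m).
It fails at once if the jar is moved more than 30 mm (distance of jar from where it was at the start of the episode above 0.03 m).
Of full1, full2, full3 only 2 to 3 are there at a start; the rules pass over those that are not, and their reading is None.
At some moment in a run one of full1, full2, full3, spindle may be knocked a few centimetres aside while the robot is not near it.
It also fails if it takes over 192 s, if anything falls off the work surface, if the arm or the gripper's body presses on something with over 40 N, if the wrist force passes 120 N, or if a joint passes its speed limit or range.

### The arm

A 6-joint arm with a two-finger parallel gripper is mounted at the origin on the work surface. World frame = base frame: x ahead of the robot, y to its left, z up, the work surface at z = 0. Lengths are in m, angles in rad, forces in N, time in s.
With the tool pointing down it reaches from about 0.3 to 0.875 m from the base axis. Payload 4.2 kg.
Tool frame: the origin (TCP) lies midway between the tips of the shut fingers; the grasp point (between the pads) lies 19 mm behind it; z points along the fingers, y is the line along which they close (so a half turn about z gives the same grasp; the last joint's range is limited). The gripper opens to 85 mm and grips with 20 to 120 N. Pads are 22 mm wide; open, the fingers measure 114 mm over their backs; the gripper's body (76 mm by 85 mm) begins 54 mm behind the grasp point. The pads swing forward as they close: fully open they stand 13 mm farther back than shut.
Start: joints at [-1.153, 0.32, 1.565, -0, 1.257, -0.02], TCP at [0.244, -0.521, 0.231] pointing down, gripper open.
Joint ranges: [-3.11, 3.11], [-0.84, 2.01], [0.21, 2.61], [-1.34, 4.49], [0.05, 2.63], [-2.56, 2.56]. Speed limits (rad/s): [2.57, 2.57, 3.14, 3.14, 3.14, 3.14].

### API

Orientations are given as a unit quaternion [w, x, y, z].
In Python, from bench import env, read_camera, camera_params, nets gives the robot as it stands.
- The arm moves only by the tool jog_arm, never from a script. Its argument "plan" is a list of rows, each a list of 3 entries, a list of its own where there are three numbers: the shift along the tool's x, y, z in m, then the turn, a rotation vector about the tool's x, y, z in degrees, then the opening, from 0 (shut) to 1 (fully open). In form: [[[tx, ty, tz], [ax, ay, az], claw], ...]. A call has 1 to 12 rows; each row is the pose to reach, as a shift and turn from the pose commanded when the call began, along the tool's axes at that moment; what a row does not reach only later rows make up. A row lasts 1/12 s, in which the tool goes at most 41.7 mm and 7.16 degrees, less where a joint would pass 70% of its speed; a pose out of reach is approached as far as the arm can. A call with a gripper value outside its range is refused whole. The fingers move at their own pace and stop on an object; "force" is the grip in N (left out, the last holds). Time passes only in rows, so rows that repeat a pose let the fingers close. It gives the time, the measured TCP pose, the force, the opening and the grip force at its end, in the units of the state.
- env.get_obs(): the state, without advancing time (a new reading comes with each control period).
- read_camera(name): name is "side" or "top" or "wrist"; returns (picture, depth): 420x560x3 uint8, red, green, blue; 420x560 float32, m along the optical axis (not along the pixel's ray), 0 where there is no reading.
- camera_params(name): a dict with "mtx" (3x3 intrinsics, pixels), "origin" and "attitude" of the camera in the world. Camera axes: x right, y up, looking along -z (the intrinsics and any distortion apply to the point x, -y, -z); pixel columns grow to the right and rows downward; lengths in m; the calibration is good to about 2 mm. A picture is of the moment at which its call begins: read the wrist's pose just before it. camera_params takes no time and is no camera call; for the wrist camera it gives the pose at the moment of the call.
- env.hand_in(): hands the job in; it is judged then, once.
Trained networks look in the newest picture that a camera, given by its name, has taken for a name from the list of things; names that differ only in an ending like _2 or _b are one class to them, and where a whole thing is asked for, a point or a joint stands for the part that bears it (a point fixed in the world has none). Each returns a list of dicts, best first, with "p" (0 to 1); they miss things now and then, are a little off and sometimes report something else, mostly with a low value. They report only what shows in the picture. A call takes as long as a camera call.
- nets.regions_of(camera, thing): "region" (420x560 bool, what is visible of it) and "rect" ([left, top, right, bottom] in pixels, round what is visible of it).
The state is a dict: "clock": time; "joints": joint angles; "joint_vel": joint speeds; "tau": joint torques, N m; "tool_pos": TCP position; "tool_rot": TCP orientation; "contact_force": force on the tool from outside, world axes, zero at the start; "moment": the same for the moment, N m; "finger_gap": finger opening in m; "gripper_force": force on a finger pad.
Only numpy, scipy, OpenCV 4.12 (cv2) and the standard library are available. Lean on these libraries where they do the work, as an engineer would, in place of code of your own. Each camera call takes 0.05 s, during which the arm holds its last target. There are 200 camera calls.

## Working session

There is one attempt and no reset: what is moved stays moved. The work goes in short steps, Python scripts to look and compute and a tool call to move; the robot and the scene stay as the last step left them, time stands still between calls to the robot, and variables do not carry over. Pictures are saved under pics/ and viewed, at most 14 in all, crops included, and the job is handed in when it is done.

Besides the shell and the picture viewer there is one more tool, called after ">>>" by a JSON object that holds its "name" and its "arguments". jog_arm: Moves the arm, as the interface text tells. Its arguments: {"type":"object","properties":{"plan":{"type":"array","items":{"type":"array"}},"force":{"type":"number"}},"required":["plan"]}

```bash
ls; mkdir -p pics; cat > h.py <<'E'
import numpy as np, cv2
from scipy.spatial.transform import Rotation as R
from bench import env, read_camera, camera_params, nets
np.set_printoptions(precision=4,suppress=True)
def cam(name):
    p=camera_params(name); a=np.array(p["attitude"],float)
    M=a if a.shape==(3,3) else R.from_quat(a[[1,2,3,0]]).as_matrix()
    return np.array(p["mtx"]),np.array(p["origin"]),M,p
def cloud(name):
    K,o,M,p=cam(name); im,d=read_camera(name)
    v,u=np.mgrid[:420,:560]
    x=(u-K[0,2])/K[0,0]*d; y=(v-K[1,2])/K[1,1]*d
    P=np.stack([x,-y,-d],-1)@M.T+o
    P[d==0]=np.nan
    return im,P
def proj(name,X):
    K,o,M,p=cam(name); c=(np.atleast_2d(X)-o)@M
    c=c*[1,-1,-1]; q=c@K.T; return q[:,:2]/q[:,2:]
def save(im,f): cv2.imwrite('pics/'+f,im[...,::-1])
E
python3 - <<'E'
from h import *
for n in("top","side","wrist"):
    K,o,M,p=cam(n); print(n,p)
ims=[]
for n in("top","side"):
    im,P=cloud(n); ims.append(im); np.savez(f'/tmp/{n}.npz',im=im,P=P)
    save(im,n+'0.png')
    for t in("full1_center","spent1_center","spindle_handle","tray_in","pedal","dispenser","bottle1","jar"):
        for r in nets.regions_of(n,t):
            m=r["region"]; q=P[m]; q=q[~np.isnan(q[:,0])]
            print(n,t,round(r["p"],2),r["rect"],m.sum(),np.median(q,0) if len(q) else None, q[:,2].max() if len(q) else None)
print(env.get_obs())
E
```

```text
pics
top {'mtx': array([[512.896 ,   0.    , 278.6189],
       [  0.    , 512.896 , 210.3604],
       [  0.    ,   0.    ,   1.    ]]), 'origin': array([0.4206, 0.0036, 1.1485]), 'attitude': array([ 0.705 ,  0.0636, -0.0587, -0.7039])}
side {'mtx': array([[433.9137,   0.    , 287.0899],
       [  0.    , 433.9137, 206.6468],
       [  0.    ,   0.    ,   1.    ]]), 'origin': array([ 0.5997, -0.7239,  0.6567]), 'attitude': array([ 0.9051,  0.4251, -0.0079, -0.0094])}
wrist {'mtx': array([[303.8357,   0.    , 279.1548],
       [  0.    , 303.8357, 205.2979],
       [  0.    ,   0.    ,   1.    ]]), 'origin': array([ 0.3082, -0.4904,  0.3728]), 'attitude': array([ 0.8353, -0.1192,  0.0766, -0.5313])}
top full1_center 0.78 [428.2, 262.2, 453.3, 293.4] 556 [ 0.4677 -0.3339  0.0429] 0.05082822894776173
top spent1_center 0.76 [300.3, 204.5, 318.1, 234.3] 406 [ 0.5941 -0.0544  0.0495] 0.05514217455523118
top spindle_handle 0.91 [139.0, 220.2, 230.8, 235.1] 618 [0.5807 0.2371 0.0148] 0.025164443080998744
top tray_in 0.81 [83.0, 252.5, 163.1, 330.4] 5231 [0.4415 0.3504 0.0046] 0.03209423661234
[... 1741 characters left out ...]
.05392434979395622
side bottle1 0.15 [266.8, 142.4, 275.9, 188.7] 228 [0.5843 0.2224 0.0167] 0.023908364722017628
side jar 0.73 [340.6, 164.4, 365.0, 199.6] 713 [0.7783 0.1052 0.0462] 0.08562122105078995
{'clock': 0.9, 'joints': array([-1.153 ,  0.3196,  1.5645,  0.    ,  1.2574, -0.02  ]), 'joint_vel': array([-0.0004,  0.0001, -0.0017, -0.0007, -0.0004,  0.0004]), 'tau': array([ -0.0002, -41.5407, -23.4423,  -0.0001,  -0.0001,  -0.    ]), 'tool_pos': array([ 0.2438, -0.5208,  0.2314]), 'tool_rot': array([0.0001, 0.9761, 0.2172, 0.    ]), 'contact_force': array([-0.6007,  0.4495, -0.1067]), 'moment': array([-0.0169,  0.0107, -0.0079]), 'gripper_force': 0.0, 'finger_gap': 0.08512598478096775}
```

```bash
python3 - <<'E'
from h import *
im=np.load('/tmp/top.npz')['im']; im2=np.load('/tmp/side.npz')['im']
a=cv2.resize(im[100:345,60:500],(800,445),interpolation=cv2.INTER_CUBIC)
save(a,'a.png')
b=cv2.resize(im2[120:400,150:450],(640,597),interpolation=cv2.INTER_CUBIC)
save(b,'b.png')
E
```

```text
(no output)
```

View pics/a.png

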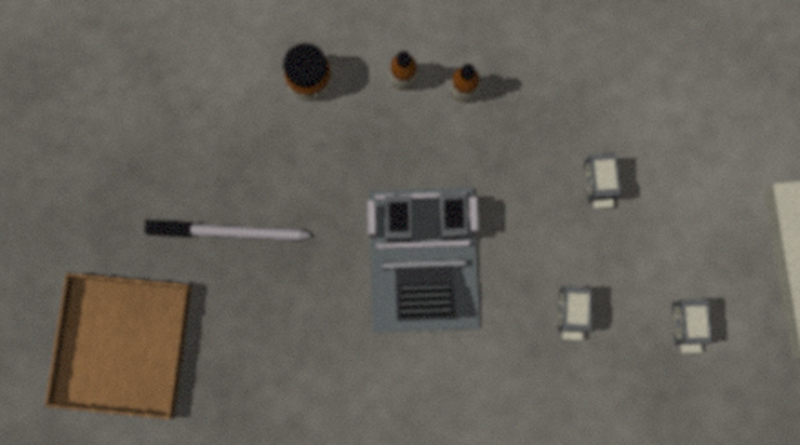

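View pics/b.png

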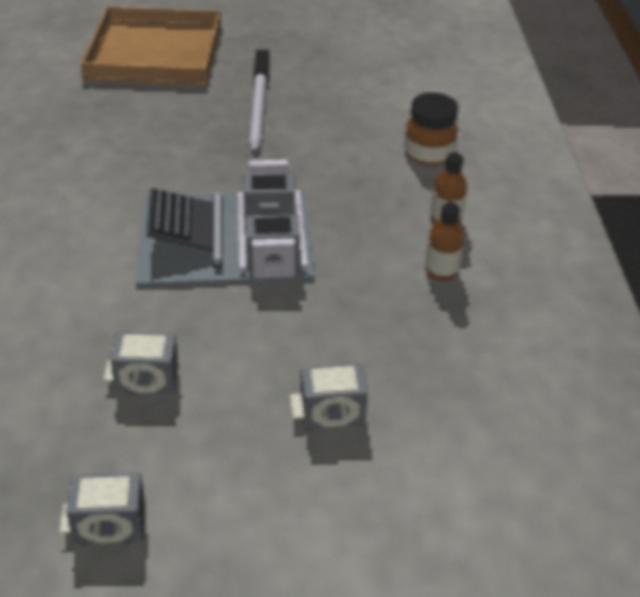

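```bash
cat >> h.py <<'E'
def rect(P,box,zr,q=None):
    "min-area rectangle of cloud points in an xy box and a z range -> centre, sizes, angle of the long side, z median"
    x,y,z=P[...,0],P[...,1],P[...,2]
    m=(x>box[0])&(x<box[1])&(y>box[2])&(y<box[3])&(z>zr[0])&(z<zr[1])
    m=cv2.morphologyEx(m.astype(np.uint8),cv2.MORPH_OPEN,np.ones((3,3)))>0
    A=P[m]
    (c,s,a)=cv2.minAreaRect((A[:,:2]*1000).astype(np.float32))
    if s[0]<s[1]: a+=90; s=s[::-1]
    a=(a+90)%180-90
    return np.array(c),np.array(s),a,np.median(A[:,2])*1000,len(A)
E
python3 - <<'E'
from h import *
for n in('top','side'):
    P=np.load(f'/tmp/{n}.npz')['P']
    print(n,'table',np.nanmedian(P[...,2]))
    for nm,(cx,cy) in dict(A=(.46,-.33),B=(.475,-.22),C=(.63,-.245),C2=(.45,-.36)).items():
        b=(cx-.06,cx+.06,cy-.05,cy+.05)
        for zr in((.036,.06),(.012,.033)):
            try: print(nm,zr,*rect(P,b,zr))
            except Exception as e: print(nm,zr,'none')
    for nm,b,zr in(('disp top',(.55,.65,-.12,.08),(.04,.065)),('base',(.43,.68,-.12,.08),(.004,.065)),('spindle',(.5,.65,.06,.32),(.007,.03)),('handle',(.5,.65,.19,.32),(.007,.03)),('shaft',(.5,.65,.06,.18),(.007,.03)),('tray',(.33,.56,.24,.47),(.015,.04)),('pad',(.45,.53,-.09,.05),(.025,.06))):
        try: print(nm,*rect(P,b,zr))
        except Exception as e: print(nm,'none')
E
```

```text
top table -0.00040436296138479655
A (0.036, 0.06) [ 469.9147 -338.9577] [51.0794 34.0545] 0.580405592918396 44.21601374058493 397
A (0.012, 0.033) [ 475.1209 -324.6066] [39.5416  5.613 ] 0.4235408306121826 21.372140185246025 27
B (0.036, 0.06) [ 484.8932 -199.2417] [51.7345 32.1777] -2.4282073974609375 44.366159487209565 367
B (0.012, 0.033) [ 457.6708 -190.6174] [4.7924 4.2951] -88.88717317581177 14.55000181695909 9
C (0.036, 0.06) [ 645.7456 -238.1528] [52.2646 33.2421] 4.592555522918701 44.3509369381847 355
C (0.012, 0.033) [ 615.4104 -237.884 ] [5.6003 4.6533] -85.84105253219604 13.86412582290908 9
C2 (0.036, 0.06) [ 469.9147 -338.9577] [51.0794 34.0545] 0.580405592918396 44.21601374058493 397
C2 (0.012, 0.033) [ 475.1209 -324.6066] [39.5416  5.613 ] 0.4235408306121826 21.372140185246025 27
disp top [594.7826 -16.9464] [129.887   52.6085] -86.24988579750061 49.980959432425976 848
base [547.7191 -18.9747] [174.7419 130.0074] 2.1424806118011475 22.547763664670704 3527
spindle [544.204  223.5992] [197.3055  89.9957] 86.50596618652344 15.091807067354246 616
handle [546.2032 258.4558]
[... 1033 characters left out ...]
2 (0.012, 0.033) [ 468.8665 -352.3057] [61.7868 13.6983] -5.3383636474609375 18.010826248933576 217
disp top [598.766 -18.308] [133.3847  51.1922] -87.32686805725098 51.70679539954881 820
base [551.2593 -18.7235] [175.4441 136.7126] 2.053441286087036 21.743555132026636 3643
spindle [545.1658 224.475 ] [194.6056  94.6923] 86.5972671508789 17.117815465338136 334
handle [547.0076 260.0349] [124.2781  94.2627] 85.88143157958984 18.933053635624585 237
shaft [581.3425 152.4356] [55.0705 13.5185] 87.07564544677734 14.74886343997911 78
tray [445.144 346.238] [160.1547 158.9239] -5.452537536621094 22.853788160253796 582
pad [502.0944 -23.0096] [73.9676 54.0595] -87.3375518321991 38.70369496763154 604
```

>>> {"name": "jog_arm", "arguments": {"plan": [[[0.515,-0.2675,-0.029],[0,0,-67.3],0.8],[[0.515,-0.2675,-0.029],[0,0,-67.3],0.8],[[0.515,-0.2675,-0.029],[0,0,-67.3],0.8],[[0.515,-0.2675,-0.029],[0,0,-67.3],0.8],[[0.515,-0.2675,-0.029],[0,0,-67.3],0.8],[[0.515,-0.2675,-0.029],[0,0,-67.3],0.8],[[0.515,-0.2675,-0.029],[0,0,-67.3],0.8],[[0.515,-0.2675,-0.029],[0,0,-67.3],0.8],[[0.515,-0.2675,-0.029],[0,0,-67.3],0.8],[[0.515,-0.2675,-0.029],[0,0,-67.3],0.8],[[0.515,-0.2675,-0.029],[0,0,-67.3],0.8],[[0.515,-0.2675,-0.029],[0,0,-67.3],0.8]], "force": 40}}

```text
clock: 1.9
tool_pos: [0.5485, -0.1225, 0.2566]
tool_rot: [0.0, 0.692, 0.722, 0.0]
contact_force: [0.9, -0.2, 0.6]
finger_gap: 0.0684
gripper_force: 0.0
```

```bash
cat >> h.py <<'E'
def go(x,y,z,yaw,tag=''):
    "tool-axes shift and turn to the down-pointing pose with tool y at yaw deg from world x"
    o=env.get_obs(); q=np.array(o["tool_rot"]); R0=R.from_quat(q[[1,2,3,0]])
    c,s=np.cos(np.radians(yaw)),np.sin(np.radians(yaw))
    R1=R.from_matrix(np.array([[-s,c,0],[c,s,0],[0,0,-1]]))
    print(tag,'shift',R0.inv().apply(np.array([x,y,z])-o["tool_pos"]),'turn',(R0.inv()*R1).as_rotvec(degrees=True))
def D(x,y,o=(597,-17.1),th=2.4):
    t=np.radians(th); return (o[0]+x*np.cos(t)-y*np.sin(t))/1000,(o[1]+x*np.sin(t)+y*np.cos(t))/1000
E
python3 - <<'E'
from h import *
o=env.get_obs(); print(o["clock"],o["tool_pos"],o["tool_rot"],o["joints"],o["finger_gap"])
go(.597,-.06,.26,2.4)
t=np.radians(2.4);c,s=np.cos(t),np.sin(t)
for n,o0 in(('top',(.595,-.017)),('side',(.5987,-.0172))):
    P=np.load(f'/tmp/{n}.npz')['P']; d=P[...,:2]-o0
    X=d[...,0]*c+d[...,1]*s; Y=-d[...,0]*s+d[...,1]*c
    m=(abs(X)<24)&(abs(X)<.024)&(abs(Y)<.07)
    for lo in np.arange(-66,66,4):
        k=m&(Y*1000>=lo)&(Y*1000<lo+4); z=P[...,2][k]*1000
        k2=k&(abs(X)>.018); z2=P[...,2][k2]*1000
        print(n,lo,k.sum(),np.percentile(z,[10,50,90]) if k.sum() else '',np.median(z2) if k2.sum() else '')
E
```

```text
1.9 [ 0.5485 -0.1225  0.2566] [0.0003 0.6921 0.7218 0.    ] [-0.2401  0.284   1.5516 -0.0002  1.3054 -0.282 ] 0.06839507739065603
 shift [ 0.0604  0.0511 -0.0034] turn [0.0261 0.0212 0.0026]
top -66 35 [12.0859 49.8487 52.2671] 22.012006088293788
top -62 37 [10.0583 49.574  51.5429] 18.08532526297468
top -58 42 [ 8.3206 28.0116 51.1635] 25.623465548859635
top -54 38 [46.3128 49.3315 52.4209] 49.56414635044104
top -50 43 [47.6646 50.3578 52.1956] 50.06329086907779
top -46 39 [48.3309 50.5321 52.917 ] 50.27548249898072
top -42 41 [47.4401 50.3009 52.1274] 48.9330900060625
top -38 42 [48.5595 50.1104 52.6307] 49.62012175482333
top -34 41 [47.8108 50.544  52.3663] 50.70612200752444
top -30 37 [47.675  50.3693 53.478 ] 50.511985305325524
top -26 48 [18.7411 48.7718 52.729 ] 47.23155668747769
top -22 47 [ 3.5043  6.1745 44.1919] 6.889009204352647
top -18 36 [3.7351 6.1138 8.5016] 5.86704398370963
top -14 38 [ 3.585   6.3817 10.025 ] 6.038456185314622
top -10 38 [4.1237 6.2053 9.184 ] 5.977705918864706
top -6 35 [3.6882 5.7364 9.0289] 6.789836309065489
top -2 37 [2.8716 5.6968 7.7189] 4.259
[... 1649 characters left out ...]
9237 51.5562] 38.56257528774054
side 14 60 [19.8973 44.4596 53.394 ] 45.43410385022506
side 18 39 [19.9575 51.5194 53.4289] 52.06894971474013
side 22 36 [19.4666 51.9237 53.5679] 51.69060225707967
side 26 38 [20.0023 51.6051 53.3825] 52.386600467771274
side 30 34 [20.6863 51.8016 53.3679] 52.7793797874615
side 34 32 [20.0358 52.0418 53.5721] 51.897483671248025
side 38 23 [51.3147 52.2683 53.2085] 52.262561262021336
side 42 7 [50.356  51.3271 52.7591] 52.7625091675592
side 46 0  
side 50 2 [44.7438 46.0991 47.4544] 44.4049521846327
side 54 60 [43.5973 47.4523 51.818 ] 47.06171662084951
side 58 30 [45.9948 52.1676 53.0377] 52.8422615903088
side 62 15 [50.5974 52.2477 53.2376] 53.76812959070787
```

>>> {"name": "jog_arm", "arguments": {"plan": [[[0.03,0.0255,-0.002],[0,0,0],0.8],[[0.06,0.051,-0.004],[0,0,0],0.8],[[0.06,0.051,-0.004],[0,0,0],0.8],[[0.06,0.051,-0.004],[0,0,0],0.8]]}}

```text
clock: 2.23
tool_pos: [0.5968, -0.0607, 0.2597]
tool_rot: [-0.0, 0.691, 0.723, -0.0]
contact_force: [-0.9, 1.0, -0.8]
finger_gap: 0.0683
gripper_force: 0.0
```

```bash
python3 - <<'E'
from h import *
im,P=cloud('wrist'); save(im,'w1.png'); np.savez('/tmp/w1.npz',im=im,P=P)
print(env.get_obs()["tool_pos"], cam('wrist')[1], -cam('wrist')[2][:,2])
print('disp>40',*rect(P,(.55,.65,-.12,.08),(.04,.065)))
print('base',*rect(P,(.43,.68,-.12,.08),(.003,.065)))
print('spindle',*rect(P,(.5,.65,.06,.32),(.006,.03)))
E
```

```text
[ 0.5959 -0.062   0.2598] [0.5931 0.0092 0.4021] [ 0.011  -0.2811 -0.9596]
disp>40 [598.1302 -18.7249] [130.1044  52.057 ] -87.53794956207275 49.88015784928038 3204
base [550.4456 -20.3527] [175.4522 130.2337] 2.0950584411621094 16.737634695777437 14665
spindle [580.6624 127.9602] [15.0567 12.5735] -87.24693250656128 10.965713329170928 154
```

View pics/w1.png

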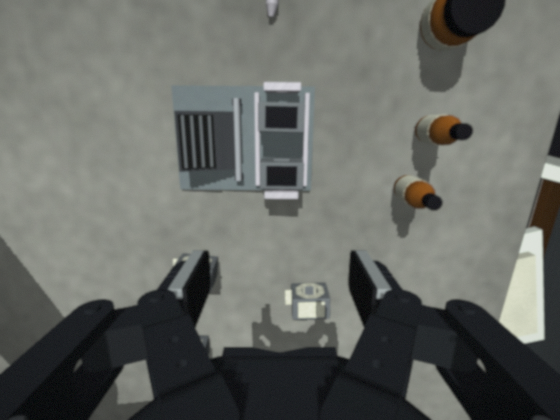

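>>> {"name": "jog_arm", "arguments": {"plan": [[[0.036,0.002,0.02],[0,0,0.15],0.75],[[0.072,0.0035,0.05],[0,0,0.15],0.75],[[0.072,0.0035,0.09],[0,0,0.15],0.75],[[0.072,0.0035,0.13],[0,0,0.15],0.75],[[0.072,0.0035,0.15],[0,0,0.15],0.75],[[0.072,0.0035,0.15],[0,0,0.15],0.75],[[0.072,0.0035,0.15],[0,0,0.15],0.75]]}}

```text
clock: 2.87
tool_pos: [0.5957, 0.0084, 0.11]
tool_rot: [-0.001, 0.694, 0.72, -0.001]
contact_force: [0.4, -0.0, 0.4]
finger_gap: 0.064
gripper_force: 0.0
```

```bash
python3 - <<'E'
from h import *
for i in range(4):
    o=env.get_obs(); print(o["clock"],o["tool_pos"],o["tool_rot"],o["finger_gap"])
    if i<3: im,P=cloud('wrist')
oo=(597.6,-18.2);th=2.25
go(*D(0,28,oo,th),.022,2.25)
t=np.radians(th);c,s=np.cos(t),np.sin(t); P=np.load('/tmp/w1.npz')['P']
d=P[...,:2]-np.array(oo)/1000; X=1000*(d[...,0]*c+d[...,1]*s); Y=1000*(-d[...,0]*s+d[...,1]*c); Z=P[...,2]*1000
for a,b in((-56,-10),(-10,56)):
    k=(abs(X)<30)&(Y>a)&(Y<b)&(Z>42); print(np.percentile(X[k],[2,98]),np.percentile(Y[k],[2,98]))
for lo in range(-70,-20,5):
    k=(X>lo)&(X<lo+5)&(abs(Y)<50); print(lo,np.nanpercentile(Z[k],[5,50,95]))
E
```

```text
2.8667 [0.5957 0.0084 0.11  ] [-0.0006  0.6938  0.7201 -0.0008] 0.06402018499571621
2.9167 [0.5971 0.0085 0.1116] [0.0008 0.6938 0.7202 0.0006] 0.06424374864770056
2.9667 [0.5978 0.0087 0.1126] [0.0016 0.6937 0.7203 0.0014] 0.06387434671446475
3.0167 [0.598  0.0089 0.1128] [0.0018 0.6936 0.7204 0.0016] 0.06428524459003168
 shift [ 0.001  -0.002   0.0908] turn [ 0.2788  0.0218 -0.0817]
[-28.8123  27.6483] [-41.9664 -22.2768]
[-25.1605  24.5708] [12.9042 43.7641]
-70 [  7.1154 331.2701 345.3321]
-65 [ 20.5184 331.5681 350.1404]
-60 [ 20.8723 338.485  351.6668]
-55 [  6.3883 319.3133 321.894 ]
-50 [  5.2532 312.0573 320.109 ]
-45 [  5.1374 304.513  324.3746]
-40 [  5.6035 296.5188 336.0433]
-35 [  6.1766 336.9996 352.8408]
-30 [ 13.1389 343.2975 353.5023]
-25 [  6.841  348.0183 359.6906]
```

>>> {"name": "jog_arm", "arguments": {"plan": [[[0.001,-0.001,0.03],[0,0,0],0.75],[[0.001,-0.001,0.06],[0,0,0],0.75],[[0.001,-0.001,0.08],[0,0,0],0.75],[[0.001,-0.001,0.09],[0,0,0],0.75],[[0.001,-0.001,0.09],[0,0,0],0.75],[[0.001,-0.001,0.09],[0,0,0],0.75],[[0.001,-0.001,0.09],[0,0,0],0.5],[[0.001,-0.001,0.09],[0,0,0],0.4],[[0.001,-0.001,0.09],[0,0,0],0.4],[[0.001,-0.001,0.09],[0,0,0],0.4],[[0.001,-0.001,0.09],[0,0,0],0.4]], "force": 40}}

```text
clock: 3.93
tool_pos: [0.5972, 0.0106, 0.0225]
tool_rot: [0.002, 0.693, 0.721, 0.002]
contact_force: [-0.3, -0.1, 6.2]
finger_gap: 0.0513
gripper_force: 43.6
```

>>> {"name": "jog_arm", "arguments": {"plan": [[[0,0,-0.03],[0,0,0],0.4],[[0,0,-0.07],[0,0,0],0.4],[[0.02,-0.006,-0.1],[0,0,0],0.4],[[0.055,-0.02,-0.11],[0,0,2],0.4],[[0.095,-0.034,-0.11],[0,0,4],0.4],[[0.134,-0.048,-0.11],[0,0,6],0.4],[[0.173,-0.062,-0.11],[0,0,7.3],0.4],[[0.212,-0.076,-0.11],[0,0,7.3],0.4],[[0.251,-0.09,-0.11],[0,0,7.3],0.4],[[0.29,-0.104,-0.11],[0,0,7.3],0.4],[[0.325,-0.117,-0.11],[0,0,7.3],0.4],[[0.35,-0.127,-0.11],[0,0,7.3],0.4]]}}

```text
clock: 4.93
tool_pos: [0.4535, 0.3585, 0.131]
tool_rot: [-0.0, 0.737, 0.676, 0.001]
contact_force: [0.6, 0.2, -0.5]
finger_gap: 0.0512
gripper_force: 47.0
```

```bash
python3 - <<'E'
from h import *
print(env.get_obs()["joints"],env.get_obs()["finger_gap"]);go(.446,.38,.024,-5)
E
```

```text
[0.6486 0.4033 1.7056 0.0008 1.0311 0.7348] 0.051162074127390045
 shift [ 0.0206 -0.0094  0.107 ] turn [ 0.0439 -0.0915  0.0391]
```

>>> {"name": "jog_arm", "arguments": {"plan": [[[0.02,-0.009,0.03],[0,0,0],0.4],[[0.02,-0.009,0.065],[0,0,0],0.4],[[0.02,-0.009,0.095],[0,0,0],0.4],[[0.02,-0.009,0.107],[0,0,0],0.4],[[0.02,-0.009,0.107],[0,0,0],0.4],[[0.02,-0.009,0.107],[0,0,0],0.75],[[0.02,-0.009,0.107],[0,0,0],0.75],[[0.02,-0.009,0.107],[0,0,0],0.75],[[0.02,-0.009,0.08],[0,0,0],0.75],[[0.02,-0.009,0.04],[0,0,0],0.75],[[0.02,-0.009,0.0],[0,0,0],0.75],[[0.02,-0.009,-0.01],[0,0,0],0.75]]}}

```text
clock: 5.93
tool_pos: [0.4507, 0.3784, 0.1475]
tool_rot: [0.0, 0.738, 0.675, 0.006]
contact_force: [1.4, 1.1, 0.3]
finger_gap: 0.0642
gripper_force: 0.0
```

```bash
python3 - <<'E'
from h import *
o=env.get_obs();print(o["tool_pos"],o["finger_gap"]);go(*D(0,-39,(597.6,-18.2),2.25),.13,2.25)
E
```

```text
[0.4507 0.3784 0.1475] 0.06418100506080468
 shift [-0.4209  0.1863  0.0155] turn [ 0.5621 -0.4708 -7.3253]
```

>>> {"name": "jog_arm", "arguments": {"plan": [[[-0.421,0.186,0.0],[0,0,-7.3],0.75],[[-0.421,0.186,0.0],[0,0,-7.3],0.75],[[-0.421,0.186,0.0],[0,0,-7.3],0.75],[[-0.421,0.186,0.0],[0,0,-7.3],0.75],[[-0.421,0.186,0.0],[0,0,-7.3],0.75],[[-0.421,0.186,0.0],[0,0,-7.3],0.75],[[-0.421,0.186,0.0],[0,0,-7.3],0.75],[[-0.421,0.186,0.0],[0,0,-7.3],0.75],[[-0.421,0.186,0.0],[0,0,-7.3],0.75],[[-0.421,0.186,0.0],[0,0,-7.3],0.75],[[-0.421,0.186,0.0],[0,0,-7.3],0.75],[[-0.421,0.186,0.0],[0,0,-7.3],0.75]]}}

```text
clock: 6.93
tool_pos: [0.5981, -0.066, 0.1408]
tool_rot: [0.002, 0.695, 0.719, 0.0]
contact_force: [0.5, -0.6, 0.6]
finger_gap: 0.0641
gripper_force: 0.0
```

>>> {"name": "jog_arm", "arguments": {"plan": [[[0,0,0],[0,0,0],0.75],[[0,0,0],[0,0,0],0.75],[[0,0,0],[0,0,0],0.75]]}}

```text
clock: 7.18
tool_pos: [0.5953, -0.0584, 0.1404]
tool_rot: [-0.0, 0.693, 0.721, 0.0]
contact_force: [-0.3, 0.3, 0.5]
finger_gap: 0.0641
gripper_force: 0.0
```

```bash
python3 - <<'E'
from h import *
o=env.get_obs();print(o["tool_pos"],o["tool_rot"]);go(*D(0,-39,(597.6,-18.2),2.25),.023,2.25)
E
```

```text
[ 0.5953 -0.0584  0.1404] [-0.0003  0.6928  0.7211  0.    ]
 shift [0.001  0.004  0.1174] turn [-0.0221 -0.0279  0.0399]
```

>>> {"name": "jog_arm", "arguments": {"plan": [[[0.001,0.003,0.03],[0,0,0],0.75],[[0.001,0.003,0.065],[0,0,0],0.75],[[0.001,0.003,0.095],[0,0,0],0.75],[[0.001,0.003,0.112],[0,0,0],0.75],[[0.001,0.003,0.117],[0,0,0],0.75],[[0.001,0.003,0.117],[0,0,0],0.75],[[0.001,0.003,0.117],[0,0,0],0.5],[[0.001,0.003,0.117],[0,0,0],0.4],[[0.001,0.003,0.117],[0,0,0],0.4],[[0.001,0.003,0.117],[0,0,0],0.4],[[0.001,0.003,0.117],[0,0,0],0.4]]}}

```text
clock: 8.1
tool_pos: [0.5997, -0.0584, 0.0247]
tool_rot: [0.001, 0.693, 0.721, 0.001]
contact_force: [1.3, 0.8, 4.7]
finger_gap: 0.051
gripper_force: 44.3
```

>>> {"name": "jog_arm", "arguments": {"plan": [[[0,0,-0.03],[0,0,0],0.4],[[0,0,-0.07],[0,0,0],0.4],[[0,0,-0.1],[0,0,0],0.4],[[0,0,-0.11],[0,0,0],0.4],[[0,0,-0.11],[0,0,0],0.4]]}}

```text
clock: 8.52
tool_pos: [0.6006, -0.0588, 0.1367]
tool_rot: [0.003, 0.693, 0.721, 0.002]
contact_force: [0.7, -0.6, -0.9]
finger_gap: 0.0511
gripper_force: 46.4
```

```bash
python3 - <<'E'
from h import *
o=env.get_obs();print(o["tool_pos"],o["tool_rot"]);go(.44,.312,.13,-5)
E
```

```text
[ 0.6006 -0.0588  0.1367] [0.0029 0.6932 0.7207 0.0021]
 shift [ 0.3768 -0.1461  0.0052] turn [0.4016 0.0459 7.2246]
```

>>> {"name": "jog_arm", "arguments": {"plan": [[[0.02,-0.008,0],[0,0,1],0.4],[[0.055,-0.021,0],[0,0,2],0.4],[[0.095,-0.037,0],[0,0,4],0.4],[[0.134,-0.052,0],[0,0,6],0.4],[[0.173,-0.067,0],[0,0,7.2],0.4],[[0.212,-0.082,0],[0,0,7.2],0.4],[[0.251,-0.097,0],[0,0,7.2],0.4],[[0.29,-0.112,0],[0,0,7.2],0.4],[[0.325,-0.126,0],[0,0,7.2],0.4],[[0.352,-0.137,0],[0,0,7.2],0.4],[[0.37,-0.144,0],[0,0,7.2],0.4],[[0.377,-0.146,0],[0,0,7.2],0.4]]}}

```text
clock: 9.52
tool_pos: [0.4358, 0.3142, 0.1312]
tool_rot: [-0.001, 0.736, 0.677, -0.002]
contact_force: [0.6, -0.5, -0.7]
finger_gap: 0.0511
gripper_force: 46.4
```

>>> {"name": "jog_arm", "arguments": {"plan": [[[0,0,0.02],[0,0,0],0.4],[[0,0,0.055],[0,0,0],0.4],[[0,0,0.09],[0,0,0],0.4],[[0,0,0.108],[0,0,0],0.4],[[0,0,0.111],[0,0,0],0.4],[[0,0,0.111],[0,0,0],0.4],[[0,0,0.111],[0,0,0],0.75],[[0,0,0.111],[0,0,0],0.75],[[0,0,0.111],[0,0,0],0.75],[[0,0,0.09],[0,0,0],0.75],[[0,0,0.05],[0,0,0],0.75],[[0,0,0.02],[0,0,0],0.75]]}}

```text
clock: 10.52
tool_pos: [0.4383, 0.3123, 0.1145]
tool_rot: [0.0, 0.737, 0.676, -0.0]
contact_force: [0.4, 0.4, 0.5]
finger_gap: 0.0638
gripper_force: 0.0
```

```bash
python3 - <<'E'
from h import *
o=env.get_obs();print(o["tool_pos"],o["tool_rot"]);go(.4866,-.200,.16,-2.6)
im,P=cloud('top'); save(cv2.resize(im[100:345,60:500],(800,445)),'t2.png')
for nm,(cx,cy) in dict(A=(.46,-.33),B=(.475,-.22),C=(.63,-.245)).items():
    b=(cx-.06,cx+.06,cy-.06,cy+.06); print(nm,*rect(P,b,(.036,.06)))
print('shaft',*rect(P,(.5,.65,.06,.18),(.007,.03)))
E
```

```text
[0.4383 0.3123 0.1145] [ 0.0001  0.7371  0.6757 -0.0002]
 shift [-0.5062  0.0925 -0.0453] turn [-0.0126  0.0261 -2.3761]
A [ 469.9044 -338.4234] [51.1628 34.2816] 0.8433437347412109 44.234338049664814 392
B [ 484.9149 -199.177 ] [51.7185 31.3767] -2.38818359375 44.06991438926555 375
C [ 646.0336 -238.3499] [51.861  33.5034] 2.9344913959503174 43.8878414559829 355
shaft [578.126  153.3095] [51.9959 13.5795] 87.31462860107422 12.812781252083184 140
```

View pics/t2.png

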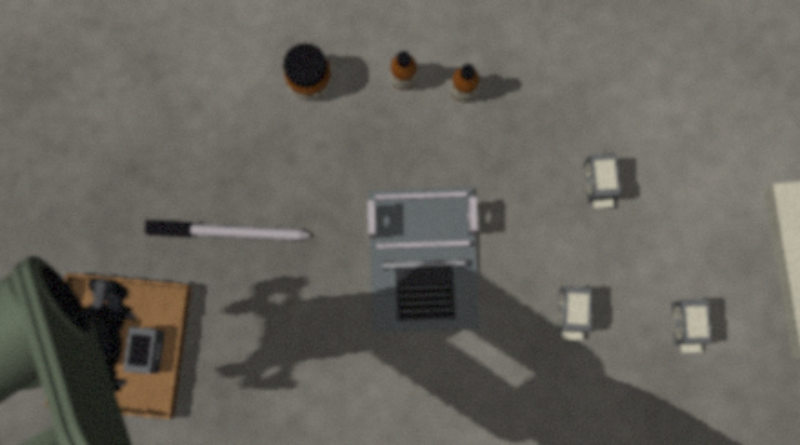

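>>> {"name": "jog_arm", "arguments": {"plan": [[[-0.03,0.005,-0.02],[0,0,-2.4],0.8],[[-0.07,0.013,-0.04],[0,0,-2.4],0.8],[[-0.508,0.0925,-0.04],[0,0,-2.4],0.8],[[-0.508,0.0925,-0.04],[0,0,-2.4],0.8],[[-0.508,0.0925,-0.04],[0,0,-2.4],0.8],[[-0.508,0.0925,-0.04],[0,0,-2.4],0.8],[[-0.508,0.0925,-0.04],[0,0,-2.4],0.8],[[-0.508,0.0925,-0.04],[0,0,-2.4],0.8],[[-0.508,0.0925,-0.04],[0,0,-2.4],0.8],[[-0.508,0.0925,-0.04],[0,0,-2.4],0.8],[[-0.508,0.0925,-0.04],[0,0,-2.4],0.8],[[-0.508,0.0925,-0.04],[0,0,-2.4],0.8]]}}

```text
clock: 11.57
tool_pos: [0.483, -0.1721, 0.1531]
tool_rot: [0.0, 0.723, 0.691, 0.0]
contact_force: [1.5, 0.3, 0.5]
finger_gap: 0.0681
gripper_force: 0.0
```

```bash
python3 - <<'E'
from h import *
o=env.get_obs();print(o["tool_pos"]);
for i in range(3): im,P=cloud('wrist')
o=env.get_obs();print(o["tool_pos"],cam('wrist')[1]);
save(im,'w2.png')
for nm,(cx,cy) in dict(A=(.46,-.33),B=(.4866,-.2),C=(.646,-.238)).items():
    b=(cx-.05,cx+.05,cy-.035,cy+.035)
    try: print(nm,*rect(P,b,(.036,.055)))
    except Exception as e: print(nm,e)
go(.4866,-.200,.016,-2.6)
E
```

```text
[ 0.483  -0.1721  0.1531]
[ 0.4834 -0.1725  0.1528] [ 0.4869 -0.1014  0.2951]
A [ 472.4548 -326.7415] [51.1638  7.7197] 0.3715217709541321 42.4489632030462 457
B [ 487.6154 -200.9136] [52.0487 32.6122] -3.6153717041015625 44.14090931616976 2098
C [ 648.9893 -239.2107] [53.6132 32.9342] 4.236819267272949 44.11220265291138 2081
 shift [-0.0272  0.0046  0.1368] turn [ 0.0144  0.0179 -0.2563]
```

View pics/w2.png

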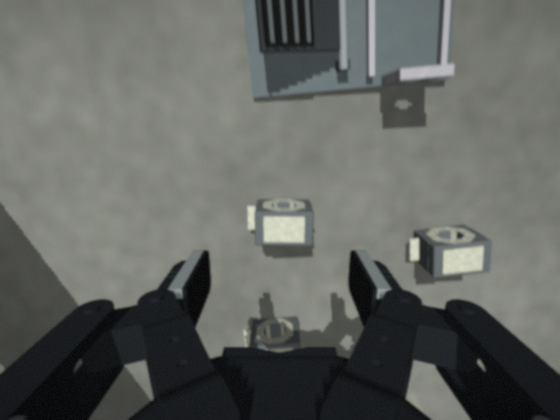

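>>> {"name": "jog_arm", "arguments": {"plan": [[[-0.015,0.003,0.01],[0,0,0.2],0.8],[[-0.028,0.0055,0.04],[0,0,0.2],0.8],[[-0.028,0.0055,0.08],[0,0,0.2],0.8],[[-0.028,0.0055,0.11],[0,0,0.2],0.8],[[-0.028,0.0055,0.13],[0,0,0.2],0.8],[[-0.028,0.0055,0.137],[0,0,0.2],0.8],[[-0.028,0.0055,0.137],[0,0,0.2],0.8],[[-0.028,0.0055,0.137],[0,0,0.2],0.5],[[-0.028,0.0055,0.137],[0,0,0.2],0.4],[[-0.028,0.0055,0.137],[0,0,0.2],0.4],[[-0.028,0.0055,0.137],[0,0,0.2],0.4],[[-0.028,0.0055,0.137],[0,0,0.2],0.4]], "force": 50}}

```text
clock: 12.72
tool_pos: [0.4887, -0.1983, 0.0176]
tool_rot: [0.001, 0.724, 0.69, 0.001]
contact_force: [0.6, 1.3, 7.4]
finger_gap: 0.051
gripper_force: 54.9
```

>>> {"name": "jog_arm", "arguments": {"plan": [[[0,0,-0.03],[0,0,0],0.4],[[0,0,-0.07],[0,0,0],0.4],[[0,0,-0.1],[0,0,0],0.4],[[0,0,-0.11],[0,0,0],0.4],[[0,0,-0.11],[0,0,0],0.4]]}}

```text
clock: 13.13
tool_pos: [0.4892, -0.1988, 0.129]
tool_rot: [0.003, 0.724, 0.69, 0.001]
contact_force: [0.6, -0.6, -2.6]
finger_gap: 0.0512
gripper_force: 54.2
```

```bash
python3 - <<'E'
from h import *
o=env.get_obs();print(o["tool_pos"],o["tool_rot"]);go(*D(0,36,(597.6,-18.2),2.25),.13,2.25)
im,P=cloud('wrist');save(im,'w3.png')
o=env.get_obs();print(o["tool_pos"])
E
```

```text
[ 0.4892 -0.1988  0.129 ] [0.0031 0.724  0.6898 0.0013]
 shift [ 0.2215  0.0964 -0.0009] turn [ 0.3492  0.1563 -5.0203]
[ 0.4878 -0.1982  0.1268]
```

View pics/w3.png

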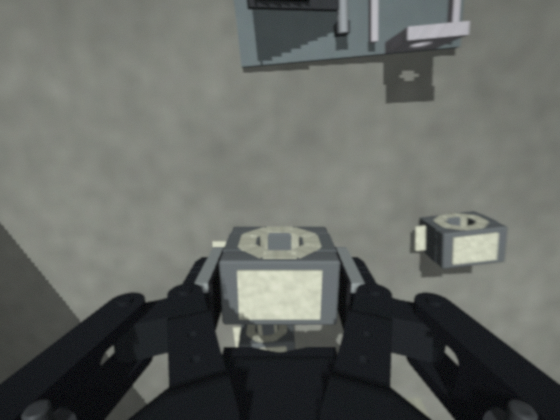

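>>> {"name": "jog_arm", "arguments": {"plan": [[[0.02,0.009,0],[0,0,-1],0.4],[[0.055,0.024,0],[0,0,-3],0.4],[[0.095,0.041,0],[0,0,-5],0.4],[[0.13,0.056,0],[0,0,-5],0.4],[[0.165,0.071,0],[0,0,-5],0.4],[[0.195,0.084,0],[0,0,-5],0.4],[[0.215,0.0925,0.02],[0,0,-5],0.4],[[0.2245,0.0967,0.04],[0,0,-5],0.4],[[0.2245,0.0967,0.055],[0,0,-5],0.4],[[0.2245,0.0967,0.055],[0,0,-5],0.4],[[0.2245,0.0967,0.055],[0,0,-5],0.4],[[0.2245,0.0967,0.055],[0,0,-5],0.4]]}}

```text
clock: 14.18
tool_pos: [0.5947, 0.0211, 0.0705]
tool_rot: [-0.0, 0.693, 0.721, -0.001]
contact_force: [-0.2, 0.1, -0.8]
finger_gap: 0.051
gripper_force: 53.9
```

```bash
python3 - <<'E'
from h import *
for i in range(3):
    o=env.get_obs();print(o["tool_pos"],o["tool_rot"])
    go(*D(0,39,(598,-18.2),2.25),.0245,2.25)
    if i<2: im,P=cloud('wrist')
b=(.55,.65,-.12,.08); print(*rect(P,(.55,.65,-.12,.0),(.04,.06)))
save(im,'w4.png')
E
```

```text
[0.5947 0.0211 0.0705] [-0.0004  0.6934  0.7206 -0.0005]
 shift [-0.0004  0.0018  0.046 ] turn [-0.0765  0.0081 -0.0443]
[0.5952 0.021  0.0713] [0.0002 0.6934 0.7205 0.0001]
 shift [-0.0003  0.0012  0.0468] turn [ 0.0197  0.0106 -0.0569]
[0.5955 0.021  0.0718] [0.0005 0.6935 0.7205 0.0004]
 shift [-0.0003  0.0009  0.0473] turn [ 0.0766  0.0095 -0.0608]
[0. 0.] [0. 0.] 0.0 nan 0
  return _methods._mean(a, axis=axis, dtype=dtype,
  ret = ret.dtype.type(ret / rcount)
```

View pics/w4.png

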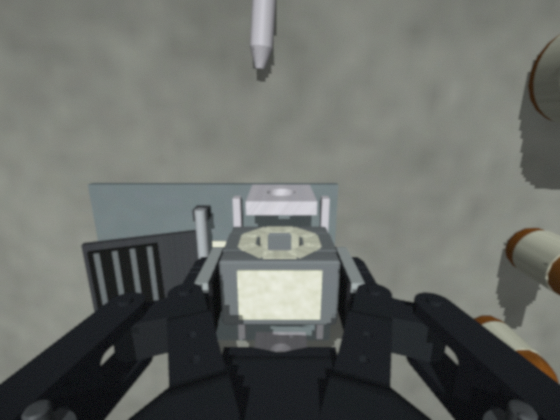

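>>> {"name": "jog_arm", "arguments": {"plan": [[[0,0.001,0.015],[0,0,0],0.4],[[0,0.001,0.03],[0,0,0],0.4],[[0,0.001,0.03],[0,0,0],0.4],[[0,0.001,0.035],[0,0,0],0.4],[[0,0.001,0.039],[0,0,0],0.4],[[0,0.001,0.042],[0,0,0],0.4],[[0,0.001,0.045],[0,0,0],0.4],[[0,0.001,0.047],[0,0,0],0.4],[[0,0.001,0.047],[0,0,0],0.4]]}}

```text
clock: 15.03
tool_pos: [0.5959, 0.0216, 0.0239]
tool_rot: [-0.0, 0.693, 0.721, -0.0]
contact_force: [-0.2, 0.2, -1.8]
finger_gap: 0.0509
gripper_force: 53.9
```

>>> {"name": "jog_arm", "arguments": {"plan": [[[0,0,0],[0,0,0],0.72],[[0,0,0],[0,0,0],0.72],[[0,0,0],[0,0,0],0.72],[[0,0,-0.02],[0,0,0],0.72],[[0,0,-0.06],[0,0,0],0.75],[[0,0,-0.1],[0,0,0],0.8],[[0,0,-0.11],[0,0,0],0.8]]}}

```text
clock: 15.62
tool_pos: [0.5997, 0.0216, 0.1409]
tool_rot: [0.004, 0.693, 0.721, 0.004]
contact_force: [0.7, 0.1, 0.9]
finger_gap: 0.0683
gripper_force: 0.0
```

>>> {"name": "jog_arm", "arguments": {"plan": [[[-0.025,0.004,0],[0,0,-2],0.8],[[-0.06,0.01,0],[0,0,-2],0.8],[[-0.1,0.0165,0],[0,0,-2],0.8],[[-0.14,0.023,0],[0,0,-2],0.8],[[-0.175,0.029,0],[0,0,-2],0.8],[[-0.21,0.0345,0],[0,0,-2],0.8],[[-0.24,0.0395,0],[0,0,-2],0.8],[[-0.256,0.042,0],[0,0,-2],0.8],[[-0.263,0.043,0],[0,0,-2],0.8],[[-0.263,0.043,0],[0,0,-2],0.8],[[-0.263,0.043,0],[0,0,-2],0.8]]}}

```text
clock: 16.53
tool_pos: [0.649, -0.2383, 0.134]
tool_rot: [-0.001, 0.68, 0.733, 0.0]
contact_force: [-0.4, 1.8, -0.7]
finger_gap: 0.0679
gripper_force: 0.0
```

```bash
python3 - <<'E'
from h import *
im,P=cloud('wrist')
o=env.get_obs();print(o["tool_pos"]);go(.6487,-.239,.017,4.2)
print(*rect(P,(.6,.7,-.3,-.18),(.036,.05)))
im,P=cloud('top');
for nm,(cx,cy) in dict(A=(.46,-.33),C=(.646,-.238)).items():
    b=(cx-.05,cx+.05,cy-.055,cy+.055)
    print(nm,*rect(P,b,(.036,.055)))
print('bed',*rect(P,(.55,.65,-.05,.1),(.04,.065)))
print('shaft',*rect(P,(.5,.65,.06,.18),(.007,.03)))
E
```

```text
[ 0.6491 -0.2378  0.1341]
 shift [-0.0013 -0.0004  0.1171] turn [-0.034  -0.0595  0.1035]
[ 648.9031 -239.0105] [51.9583 32.0658] 4.019529819488525 44.154654465091845 2537
A [0. 0.] [0. 0.] 0.0 nan 0
C [ 650.5444 -230.3283] [40.7719 18.4646] 2.7478272914886475 43.784648258109016 121
bed [593.0673  25.7594] [51.4633 43.6157] 0.35588303208351135 50.320263322048305 425
shaft [577.9744 151.7315] [53.7934 11.7648] -89.83130855858326 12.512009318751627 139
  return _methods._mean(a, axis=axis, dtype=dtype,
  ret = ret.dtype.type(ret / rcount)
```

>>> {"name": "jog_arm", "arguments": {"plan": [[[-0.001,0,0.03],[0,0,0],0.8],[[-0.001,0,0.065],[0,0,0],0.8],[[-0.001,0,0.095],[0,0,0],0.8],[[-0.001,0,0.112],[0,0,0],0.8],[[-0.001,0,0.117],[0,0,0],0.8],[[-0.001,0,0.117],[0,0,0],0.8],[[-0.001,0,0.117],[0,0,0],0.8],[[-0.001,0,0.117],[0,0,0],0.5],[[-0.001,0,0.117],[0,0,0],0.4],[[-0.001,0,0.117],[0,0,0],0.4],[[-0.001,0,0.117],[0,0,0],0.4],[[-0.001,0,0.117],[0,0,0],0.4]]}}

```text
clock: 17.63
tool_pos: [0.6508, -0.241, 0.0197]
tool_rot: [0.002, 0.681, 0.733, 0.001]
contact_force: [0.4, 0.6, 6.9]
finger_gap: 0.0511
gripper_force: 54.8
```

>>> {"name": "jog_arm", "arguments": {"plan": [[[0,0,-0.03],[0,0,0],0.4],[[0,0,-0.07],[0,0,0],0.4],[[0,0,-0.1],[0,0,0],0.4],[[0,0,-0.11],[0,0,0],0.4],[[0,0,-0.11],[0,0,0],0.4],[[0,0,-0.11],[0,0,0],0.4]]}}

```text
clock: 18.13
tool_pos: [0.6488, -0.2404, 0.1266]
tool_rot: [-0.0, 0.681, 0.733, -0.0]
contact_force: [0.2, -0.3, -2.5]
finger_gap: 0.051
gripper_force: 54.1
```

```bash
python3 - <<'E'
from h import *
o=env.get_obs();print(o["tool_pos"],o["tool_rot"]);go(*D(0,0,(598,-18.2),2.25),.13,2.25)
E
```

```text
[ 0.6488 -0.2404  0.1266] [-0.0003  0.6806  0.7327 -0.0002]
 shift [ 0.2254 -0.0343 -0.0033] turn [-0.0392 -0.0136  1.9758]
```

>>> {"name": "jog_arm", "arguments": {"plan": [[[0.02,-0.003,0],[0,0,1],0.4],[[0.055,-0.0085,0],[0,0,2],0.4],[[0.095,-0.0145,0],[0,0,2],0.4],[[0.13,-0.02,0],[0,0,2],0.4],[[0.165,-0.025,0],[0,0,2],0.4],[[0.195,-0.03,0],[0,0,2],0.4],[[0.215,-0.033,0.02],[0,0,2],0.4],[[0.224,-0.0343,0.04],[0,0,2],0.4],[[0.224,-0.0343,0.055],[0,0,2],0.4],[[0.224,-0.0343,0.055],[0,0,2],0.4],[[0.224,-0.0343,0.055],[0,0,2],0.4],[[0.224,-0.0343,0.055],[0,0,2],0.4]]}}

```text
clock: 19.13
tool_pos: [0.5985, -0.0201, 0.0716]
tool_rot: [-0.0, 0.693, 0.721, -0.0]
contact_force: [-0.9, 0.1, -0.5]
finger_gap: 0.0512
gripper_force: 54.0
```

```bash
python3 - <<'E'
from h import *
for i in range(3): im,P=cloud('wrist')
o=env.get_obs();print(o["tool_pos"])
go(*D(0,-1.5,(598,-18.2),2.25),.0245,2.25)
# lateral gap between held cassette and the placed one, both tops
t=np.radians(2.25);c,s=np.cos(t),np.sin(t)
d=P[...,:2]-[.598,-.0182]; X=1000*(d[...,0]*c+d[...,1]*s); Y=1000*(-d[...,0]*s+d[...,1]*c); Z=P[...,2]*1000
k=(abs(X)<24)&(Y>0)&(Y<57)&(Z>44)&(Z<54); print('placed',np.percentile(Y[k],[1,99]),np.percentile(X[k],[1,99]))
k=(abs(X)<24)&(abs(Y)<40)&(Z>80)&(Z<105); print('held',np.percentile(Y[k],[1,99]) if k.sum() else 0,np.percentile(Z[k],[5,50]) if k.sum() else 0)
E
```

```text
[ 0.5993 -0.0202  0.0729]
 shift [ 0.0006 -0.0013  0.0484] turn [ 0.0895  0.0124 -0.0611]
placed [20.6848 52.627 ] [-23.4903  23.4631]
held [-15.5935  15.7143] [86.7826 97.1195]
```

>>> {"name": "jog_arm", "arguments": {"plan": [[[0,-0.001,0.015],[0,0,0],0.4],[[0,-0.001,0.03],[0,0,0],0.4],[[0,-0.001,0.03],[0,0,0],0.4],[[0,-0.001,0.035],[0,0,0],0.4],[[0,-0.001,0.039],[0,0,0],0.4],[[0,-0.001,0.042],[0,0,0],0.4],[[0,-0.001,0.045],[0,0,0],0.4],[[0,-0.001,0.048],[0,0,0],0.4],[[0,-0.001,0.048],[0,0,0],0.4]]}}

```text
clock: 20.03
tool_pos: [0.5981, -0.0198, 0.0256]
tool_rot: [0.001, 0.693, 0.721, 0.0]
contact_force: [-2.9, -0.9, 6.1]
finger_gap: 0.0511
gripper_force: 55.0
```

>>> {"name": "jog_arm", "arguments": {"plan": [[[0,0,-0.001],[0,0,0],0.72],[[0,0,-0.001],[0,0,0],0.72],[[0,0,-0.001],[0,0,0],0.72],[[0,0,-0.02],[0,0,0],0.72],[[0,0,-0.06],[0,0,0],0.75],[[0,0,-0.1],[0,0,0],0.8],[[0,0,-0.11],[0,0,0],0.8]]}}

```text
clock: 20.62
tool_pos: [0.6011, -0.0199, 0.1404]
tool_rot: [0.004, 0.693, 0.721, 0.004]
contact_force: [0.9, -1.4, 0.8]
finger_gap: 0.0685
gripper_force: 0.0
```

>>> {"name": "jog_arm", "arguments": {"plan": [[[-0.025,-0.011,0],[0,0,1],0.8],[[-0.06,-0.026,0],[0,0,1],0.8],[[-0.095,-0.042,0],[0,0,1],0.8],[[-0.13,-0.057,0],[0,0,1],0.8],[[-0.165,-0.072,0],[0,0,1],0.8],[[-0.2,-0.088,0],[0,0,1],0.8],[[-0.235,-0.103,0],[0,0,1],0.8],[[-0.265,-0.116,0],[0,0,1],0.8],[[-0.29,-0.127,0],[0,0,1],0.8],[[-0.308,-0.135,0],[0,0,1],0.8],[[-0.315,-0.138,0],[0,0,1],0.8],[[-0.315,-0.138,0],[0,0,1],0.8]]}}

```text
clock: 21.62
tool_pos: [0.4714, -0.3412, 0.1339]
tool_rot: [0.0, 0.7, 0.714, -0.0]
contact_force: [0.3, 0.2, 0.6]
finger_gap: 0.0683
gripper_force: 0.0
```

```bash
python3 - <<'E'
from h import *
for i in range(2): im,P=cloud('wrist')
o=env.get_obs();print(o["tool_pos"]);go(.4726,-.3405,.017,1)
print(*rect(P,(.41,.53,-.4,-.27),(.036,.05)))
im,P=cloud('top');
print('bed',*rect(P,(.55,.65,-.12,.1),(.04,.065)))
b=np.array([D(sx*26,y) for sx in(-1,1) for y in (-16,16)])
print('shaft',*rect(P,(.5,.65,.06,.18),(.007,.03)))
E
```

```text
[ 0.4722 -0.3391  0.1339]
 shift [-0.0015  0.0004  0.1169] turn [-0.004  -0.0494  0.2228]
[ 472.6596 -339.7779] [51.6205 32.43  ] 2.436124086380005 44.15731723737625 2552
bed [595.3123 -16.9185] [129.759   52.4355] -86.99271726608276 50.08291360852424 850
shaft [578.1043 153.4355] [52.5894 13.4758] 86.68406677246094 12.793610671124389 134
```

>>> {"name": "jog_arm", "arguments": {"plan": [[[-0.001,0,0.03],[0,0,0],0.8],[[-0.001,0,0.065],[0,0,0],0.8],[[-0.001,0,0.095],[0,0,0],0.8],[[-0.001,0,0.112],[0,0,0],0.8],[[-0.001,0,0.117],[0,0,0],0.8],[[-0.001,0,0.117],[0,0,0],0.8],[[-0.001,0,0.117],[0,0,0],0.8],[[-0.001,0,0.117],[0,0,0],0.5],[[-0.001,0,0.117],[0,0,0],0.4],[[-0.001,0,0.117],[0,0,0],0.4],[[-0.001,0,0.117],[0,0,0],0.4],[[-0.001,0,0.117],[0,0,0],0.4]]}}

```text
clock: 22.77
tool_pos: [0.4734, -0.3416, 0.0191]
tool_rot: [0.002, 0.7, 0.715, 0.0]
contact_force: [1.6, 1.6, 5.7]
finger_gap: 0.0511
gripper_force: 54.4
```

>>> {"name": "jog_arm", "arguments": {"plan": [[[0,0,-0.03],[0,0,0],0.4],[[0,0,-0.07],[0,0,0],0.4],[[0,0,-0.1],[0,0,0],0.4],[[0,0,-0.11],[0,0,0],0.4],[[0,0,-0.11],[0,0,0],0.4],[[0,0,-0.11],[0,0,0],0.4]]}}

```text
clock: 23.27
tool_pos: [0.4715, -0.3405, 0.1267]
tool_rot: [-0.0, 0.7, 0.715, -0.0]
contact_force: [0.6, 0.4, -2.1]
finger_gap: 0.0515
gripper_force: 53.6
```

```bash
python3 - <<'E'
from h import *
o=env.get_obs();print(o["tool_pos"],o["tool_rot"]);go(*D(0,-37,(598,-18.2),2.25),.13,2.25)
E
```

```text
[ 0.4715 -0.3405  0.1267] [-0.0003  0.6995  0.7146 -0.0001]
 shift [ 0.2825  0.1341 -0.0033] turn [-0.0315 -0.0225 -1.0243]
```

>>> {"name": "jog_arm", "arguments": {"plan": [[[0.025,0.012,0],[0,0,-1],0.4],[[0.06,0.0285,0],[0,0,-1],0.4],[[0.095,0.045,0],[0,0,-1],0.4],[[0.13,0.062,0],[0,0,-1],0.4],[[0.165,0.0785,0],[0,0,-1],0.4],[[0.2,0.095,0],[0,0,-1],0.4],[[0.235,0.112,0],[0,0,-1],0.4],[[0.262,0.1245,0],[0,0,-1],0.4],[[0.277,0.132,0.015],[0,0,-1],0.4],[[0.2815,0.1341,0.035],[0,0,-1],0.4],[[0.2815,0.1341,0.055],[0,0,-1],0.4],[[0.2815,0.1341,0.055],[0,0,-1],0.4]]}}

```text
clock: 24.27
tool_pos: [0.5954, -0.0553, 0.0655]
tool_rot: [-0.005, 0.693, 0.721, -0.004]
contact_force: [-1.4, 0.1, -2.2]
finger_gap: 0.051
gripper_force: 53.4
```

```bash
python3 - <<'E'
from h import *
for i in range(5): im,P=cloud('wrist')
o=env.get_obs();print(o["tool_pos"])
go(*D(0,-38,(598,-18.2),2.25),.0255,2.25)
t=np.radians(2.25);c,s=np.cos(t),np.sin(t)
d=P[...,:2]-[.598,-.0182]; X=1000*(d[...,0]*c+d[...,1]*s); Y=1000*(-d[...,0]*s+d[...,1]*c); Z=P[...,2]*1000
k=(abs(X)<24)&(Y>-25)&(Y<18.5)&(Z>44)&(Z<54); print('placed',np.percentile(Y[k],[1,99]),np.percentile(X[k],[1,99]))
k=(abs(X)<24)&(Y>-70)&(Y<-10)&(Z>88)&(Z<105); print('held',np.percentile(Y[k],[1,99]) if k.sum() else 0)
print('held yaw',*rect(P,(.56,.64,-.1,0),(.09,.105)))
E
```

```text
[ 0.6005 -0.0571  0.0728]
 shift [ 0.0009 -0.001   0.0473] turn [ 0.0702  0.0155 -0.058 ]
placed [-15.7863  15.6666] [-23.5154  23.5233]
held [-52.7679 -21.2419]
held yaw [600.5101 -55.5135] [78.7998 33.1031] 2.736483097076416 97.21329037444026 9347
```

>>> {"name": "jog_arm", "arguments": {"plan": [[[0.0005,-0.001,0.015],[0,0,0],0.4],[[0.0005,-0.001,0.03],[0,0,0],0.4],[[0.0005,-0.001,0.03],[0,0,0],0.4],[[0.0005,-0.001,0.035],[0,0,0],0.4],[[0.0005,-0.001,0.039],[0,0,0],0.4],[[0.0005,-0.001,0.042],[0,0,0],0.4],[[0.0005,-0.001,0.045],[0,0,0],0.4],[[0.0005,-0.001,0.047],[0,0,0],0.4],[[0.0005,-0.001,0.047],[0,0,0],0.4]]}}

```text
clock: 25.27
tool_pos: [0.5993, -0.0561, 0.0253]
tool_rot: [0.0, 0.693, 0.721, 0.0]
contact_force: [-1.0, 0.9, -0.9]
finger_gap: 0.0516
gripper_force: 53.5
```

>>> {"name": "jog_arm", "arguments": {"plan": [[[0,0,0],[0,0,0],0.72],[[0,0,0],[0,0,0],0.72],[[0,0,0],[0,0,0],0.72],[[0,0,-0.02],[0,0,0],0.72],[[0,0,-0.06],[0,0,0],0.75],[[0,0,-0.1],[0,0,0],0.6],[[0,0,-0.13],[0,0,0],0.6]]}}

```text
clock: 25.85
tool_pos: [0.5998, -0.0562, 0.1584]
tool_rot: [0.001, 0.693, 0.721, 0.001]
contact_force: [0.4, -1.0, 0.4]
finger_gap: 0.0509
gripper_force: 0.0
```

>>> {"name": "jog_arm", "arguments": {"plan": [[[0.025,0,0],[0,0,2],0.6],[[0.06,0,0],[0,0,4],0.6],[[0.1,-0.001,0],[0,0,5.2],0.6],[[0.14,-0.001,0],[0,0,5.2],0.6],[[0.18,-0.002,0],[0,0,5.2],0.6],[[0.22,-0.002,0],[0,0,5.2],0.6],[[0.25,-0.003,0],[0,0,5.2],0.6],[[0.275,-0.003,0],[0,0,5.2],0.6],[[0.286,-0.003,0],[0,0,5.2],0.6],[[0.29,-0.003,0],[0,0,5.2],0.6],[[0.29,-0.003,0],[0,0,5.2],0.6]]}}

```text
clock: 26.77
tool_pos: [0.5847, 0.2337, 0.155]
tool_rot: [0.0, 0.725, 0.689, -0.0]
contact_force: [1.0, -1.1, 0.3]
finger_gap: 0.0512
gripper_force: 0.0
```

```bash
python3 - <<'E'
from h import *
for i in range(2): im,P=cloud('wrist')
save(im,'w5.png'); np.savez('/tmp/w5.npz',im=im,P=P)
o=env.get_obs();print(o["tool_pos"])
T=cloud('top'); S=cloud('side')
np.savez('/tmp/t5.npz',im=T[0],P=T[1])
for n,Q in(('w',P),('t',T[1]),('s',S[1])):
    for nm,b in(('all',(.55,.61,.05,.30)),('shaft',(.55,.61,.1,.19)),('handle',(.55,.62,.215,.29))):
        try: print(n,nm,*rect(Q,b,(.006,.03)))
        except Exception as e: print(n,nm,'none')
print('bed',*rect(T[1],(.55,.65,-.12,.1),(.04,.065)))
for r in nets.regions_of('top','full1_center')+nets.regions_of('top','spent1_center'):
    q=T[1][r["region"]]; print(round(r["p"],2),np.nanmedian(q,0))
E
```

```text
[0.5848 0.2322 0.1551]
w all [583.1939 210.4985] [178.9313  17.4442] 87.16580963134766 14.440507349764847 2632
w shaft [581.0311 155.492 ] [68.8277 13.9546] 87.36009216308594 12.959966212371555 757
w handle [585.3383 252.586 ] [75.489  17.4469] 87.37287902832031 15.433849527451498 1304
t all [579.5461 184.3888] [123.7981  14.0223] 87.01651763916016 13.240595394404364 327
t shaft [579.0419 156.2776] [67.2994 13.7712] 89.56867980957031 12.946268116984516 176
t handle [581.4195 230.9413] [30.5095 14.007 ] -88.82849061489105 14.015024991998803 85
s all [584.5331 208.581 ] [177.6959  16.5797] 88.27041625976562 16.66120054972953 233
s shaft [581.5469 154.9373] [70.2968 13.4144] 86.86723327636719 15.261160619767011 93
s handle [586.2119 250.8624] [71.2334 16.4675] 89.3936538696289 18.419674778816177 100
bed [595.0443 -17.1318] [130.0459  52.2086] -87.15868782997131 50.07933695800559 1210
0.75 [ 0.5936 -0.0526  0.0499]
0.69 [ 0.5039 -0.0202  0.0352]
```

View pics/w5.png

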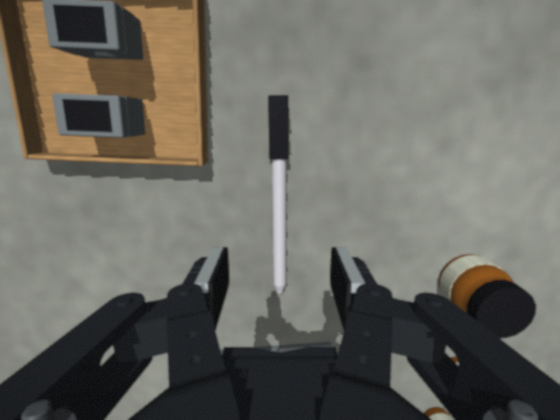

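```bash
python3 - <<'E'
from h import *
P=np.load('/tmp/w5.npz')['P']; im=np.load('/tmp/w5.npz')['im']
print(*rect(P,(.55,.63,.0,.40),(.004,.03)))
u=np.radians(87.3); a=np.array([np.cos(u),np.sin(u)])
m=(P[...,0]>.55)&(P[...,0]<.63)&(P[...,1]>.0)&(P[...,1]<.4)&(P[...,2]>.005)&(P[...,2]<.03)
A=P[m]; g=im[m].mean(1); s=A[:,:2]@a
print('axial',np.percentile(s,[.3,99.7]))
for lo in np.arange(s.min(),s.max(),.012):
    k=(s>=lo)&(s<lo+.012)
    if k.sum(): print(round(lo,3),k.sum(),np.median(A[k],0),A[k][:,0].min(),A[k][:,0].max(),np.percentile(A[k][:,2],95),np.median(g[k]))
E
```

```text
[586.4308 181.6391] [279.8923  26.7568] 87.33120727539062 14.97056665016644 3255
axial [0.0706 0.3489]
0.069 133 [0.5852 0.0462 0.0064] 0.5585831124244192 0.6292841016391955 0.009839281468159534 70.0
0.141 23 [0.5799 0.1239 0.0101] 0.5757576063297631 0.5833483846257038 0.011380925082992183 153.33333333333334
0.153 101 [0.5796 0.1335 0.0125] 0.573143374360117 0.587118115621955 0.01426149099251367 173.0
0.165 143 [0.5808 0.1438 0.0128] 0.5733024522463063 0.5877120434519038 0.014620330243698071 189.33333333333334
0.177 145 [0.5814 0.1557 0.0129] 0.5740441623697176 0.5882456769776471 0.014788698099444409 190.0
0.189 150 [0.5815 0.168  0.0134] 0.5746980473827208 0.5887654619640192 0.01497196118863311 191.33333333333334
0.201 150 [0.5827 0.1803 0.0134] 0.5754318735804059 0.5893250802564143 0.01516896481537916 189.16666666666669
0.213 157 [0.5827 0.1921 0.0136] 0.5761778470708895 0.5898741880864349 0.015284076046951044 194.33333333333334
0.225 155 [0.5838 0.2039 0.0137] 0.5768577771248997 0.5904088604827654 0.015625254464154404 194.66666666666666
0.237 175 [0.5839 0.2161 0.014 ] 0.576653738
[... 335 characters left out ...]
305 0.5925982393038376 0.016172914041017256 192.0
0.285 200 [0.5862 0.2642 0.0155] 0.5773448029960894 0.5948363928930948 0.018397953216563553 125.66666666666666
0.297 274 [0.5865 0.2759 0.0179] 0.5774680288862624 0.5953272032620063 0.01910640645772562 34.0
0.309 262 [0.5871 0.2878 0.018 ] 0.5782550222885738 0.5958210143553573 0.019229471243935606 35.333333333333336
0.321 287 [0.588  0.2997 0.0183] 0.5789815497776114 0.5963769472507598 0.019421920672466814 36.333333333333336
0.333 294 [0.5879 0.312  0.0183] 0.5791196867670549 0.5969368394259512 0.019428996116740285 37.333333333333336
0.345 103 [0.5883 0.3199 0.0184] 0.5795094752886014 0.5970458065458304 0.019548637770568134 45.666666666666664
```

>>> {"name": "jog_arm", "arguments": {"plan": [[[0.03,0,0.02],[0,0,-0.3],0.5],[[0.055,-0.0005,0.055],[0,0,-0.3],0.5],[[0.062,-0.0005,0.09],[0,0,-0.3],0.5],[[0.062,-0.0005,0.115],[0,0,-0.3],0.5],[[0.062,-0.0005,0.13],[0,0,-0.3],0.5],[[0.062,-0.0005,0.138],[0,0,-0.3],0.5],[[0.062,-0.0005,0.143],[0,0,-0.3],0.5],[[0.062,-0.0005,0.147],[0,0,-0.3],0.5],[[0.062,-0.0005,0.149],[0,0,-0.3],0.5],[[0.062,-0.0005,0.149],[0,0,-0.3],0.5]]}}

```text
clock: 27.9
tool_pos: [0.588, 0.2954, 0.0069]
tool_rot: [0.0, 0.723, 0.69, 0.001]
contact_force: [-0.6, -0.4, 0.7]
finger_gap: 0.0425
gripper_force: 0.0
```

```bash
python3 - <<'E'
from h import *
im,P=cloud('wrist')
o=env.get_obs();print(o["tool_pos"],o["finger_gap"],o["contact_force"]);go(.5873,.294,.005,-2.6)
print(*rect(P,(.55,.63,.1,.40),(.006,.03)))
E
```

```text
[0.5881 0.2956 0.0071] 0.04250962214042117 [ 0.5168 -0.3309 -0.0905]
 shift [-0.0016 -0.0007  0.0021] turn [ 0.0922 -0.0431 -0.0852]
[580.5588 287.1823] [76.1516 62.9858] 60.988956451416016 18.0443733245184 6196
```

>>> {"name": "jog_arm", "arguments": {"plan": [[[-0.001,0,0.002],[0,0,0],0.4],[[-0.001,0,0.002],[0,0,0],0.15],[[-0.001,0,0.002],[0,0,0],0.1],[[-0.001,0,0.002],[0,0,0],0.1],[[-0.001,0,0.002],[0,0,0],0.1],[[-0.001,0,0.002],[0,0,0],0.1]], "force": 100}}

```text
clock: 28.45
tool_pos: [0.5875, 0.2945, 0.0048]
tool_rot: [0.0, 0.723, 0.69, 0.0]
contact_force: [-0.8, -1.2, 5.7]
finger_gap: 0.0153
gripper_force: 100.0
```

```bash
python3 - <<'E'
from h import *
o=env.get_obs();print(o["tool_pos"],o["tool_rot"],o["finger_gap"],o["contact_force"]);
E
```

```text
[0.5875 0.2945 0.0048] [0.0002 0.7234 0.6905 0.0002] 0.015261080916641979 [-0.7721 -1.1506  5.6524]
```

>>> {"name": "jog_arm", "arguments": {"plan": [[[0,0,-0.01],[0,0,0],0.1],[[0,0,-0.025],[0,0,-1],0.1],[[-0.005,-0.001,-0.04],[0,0,-3],0.1],[[-0.01,-0.0015,-0.045],[0,0,-4.5],0.1],[[-0.013,-0.002,-0.045],[0,0,-4.9],0.1],[[-0.013,-0.002,-0.045],[0,0,-4.9],0.1],[[-0.013,-0.002,-0.045],[0,0,-4.9],0.1]]}}

```text
clock: 29.03
tool_pos: [0.5843, 0.2814, 0.0485]
tool_rot: [-0.0, 0.693, 0.72, -0.001]
contact_force: [0.9, 1.2, -1.1]
finger_gap: 0.0149
gripper_force: 99.4
```

```bash
cat >> h.py <<'E'
def spin(P,z0=.03,z1=.08,o=(.598,-.0182),th=2.25,ymax=.19):
    "line through the shaft in dispenser axes: X at and Z top along Y"
    t=np.radians(th);c,s=np.cos(t),np.sin(t); d=P[...,:2]-o
    X=d[...,0]*c+d[...,1]*s; Y=-d[...,0]*s+d[...,1]*c; Z=P[...,2]
    k=(abs(X)<.03)&(Y>.075)&(Y<ymax)&(Z>z0)&(Z<z1)
    X,Y,Z=X[k]*1000,Y[k]*1000,Z[k]*1000; rows=[]
    for lo in np.arange(Y.min(),Y.max(),8):
        j=(Y>=lo)&(Y<lo+8)
        if j.sum()>8: rows.append((lo+4,(X[j].min()+X[j].max())/2,np.percentile(Z[j],90),np.ptp(X[j])))
    r=np.array(rows); w=r[r[:,3]>11]
    px=np.polyfit(w[:,0],w[:,1],1); pz=np.polyfit(w[:,0],w[:,2],1)
    print('tipY',Y.min(),'yaw err deg',np.degrees(px[0]),'X at Y=65',np.polyval(px,65),'X at 150',np.polyval(px,150),'| pitch deg',np.degrees(pz[0]),'Ztop at 65',np.polyval(pz,65),'at 150',np.polyval(pz,150))
    return r
E
python3 - <<'E'
from h import *
for i in range(3): im,P=cloud('wrist')
o=env.get_obs();print(o["tool_pos"],o["tool_rot"],o["finger_gap"])
go(*D(0,300,(598,-18.2)),.0245,2.25)
save(im,'w6.png')
for n,Q in(('w',P),('t',cloud('top')[1]),('s',cloud('side')[1])):
    try: print(n); r=spin(Q); 
    except Exception as e: print(n,e)
    if n=='w': print(r)
E
```

```text
[0.5844 0.2817 0.0483] [-0.0002  0.6932  0.7207 -0.0006] 0.015193879837522418
 shift [-0.0001  0.001   0.0238] turn [-0.0702  0.0281 -0.0245]
w
w zero-size array to reduction operation minimum which has no identityTraceback (most recent call last):
  File "<stdin>", line 9, in <module>
NameError: name 'r' is not defined. Did you mean: 'R'?
```

```bash
python3 - <<'E'
from h import *
for n,oo in(('top',(.5951,-.0172)),('side',(.5988,-.0172))):
    im,Q=cloud(n); np.savez(f'/tmp/{n}7.npz',im=im,P=Q)
    print(n)
    try: print(spin(Q,o=oo,ymax=.25))
    except Exception as e: print(e)
    print(*rect(Q,(.55,.65,-.12,.1),(.04,.065)))
im=np.load('/tmp/side7.npz')['im']; save(cv2.resize(im[100:280,180:400],(800,655))[:590],'s7.png')
E
```

```text
top
tipY 127.38582677743044 yaw err deg 0.2389126606289155 X at Y=65 -2.006315670046389 X at 150 -1.6518816030690648 | pitch deg 0.8111683119950605 Ztop at 65 57.868336126428325 at 150 59.07172854216179
[[131.3858  -1.3601  56.6494   8.672 ]
 [139.3858  -2.2701  57.9746  10.3584]
 [147.3858  -1.8952  58.927   11.8671]
 [155.3858  -2.0617  59.9029  11.6943]
 [163.3858  -1.4263  58.7544  11.347 ]
 [171.3858  -1.6738  59.4329  13.553 ]
 [179.3858  -1.5368  58.8967  12.7017]
 [187.3858  -1.3275  60.2493  13.3687]
 [195.3858  -0.861   59.0596  13.5838]
 [203.3858  -0.8513  60.5037  13.8402]
 [211.3858  -1.8909  60.2933  10.9336]
 [219.3858  -1.5706  60.3679  11.659 ]
 [227.3858  -1.6679  59.0813  11.1925]
 [235.3858  -1.0644  60.6276  11.3815]
 [243.3858  -1.3854  59.6934  13.0175]
 [251.3858  -1.5256  61.3552  12.7621]]
[595.1486 -17.1149] [130.101   52.6496] -86.79778718948364 50.0536521153625 1210
side
tipY 125.98980172571403 yaw err deg 0.3069286862638656 X at Y=65 -2.3612324478744435 X at 150 -1.905894575623806 | pitch deg 1.372876249708946 Ztop at 65 58.75819920568685 at 150 60.79490212197435
[[129.9898  -2.5034  58.6424   7.2224]
 [137.9898  -2.2001  59.9441  12.1231]
 [145.9898  -1.9833  60.4393  12.0035]
 [153.9898  -1.7052  61.5451  11.9887]
 [161.9898  -1.2595  61.4454  12.2826]
 [177.9898  -1.8964  60.8905   9.9822]
 [185.9898  -1.4274  61.7928   9.9311]
 [201.9898  -2.2352  62.3532  12.4736]
 [209.9898  -1.9764  62.7191  12.578 ]
 [217.9898  -1.6458  60.6307  12.658 ]
 [225.9898  -1.3422  63.288   12.7603]
 [233.9898  -0.9844  62.9339  12.7852]]
[598.764  -17.8194] [133.4416  51.8647] -88.06681275367737 52.057446062800054 1029
```

View pics/s7.png

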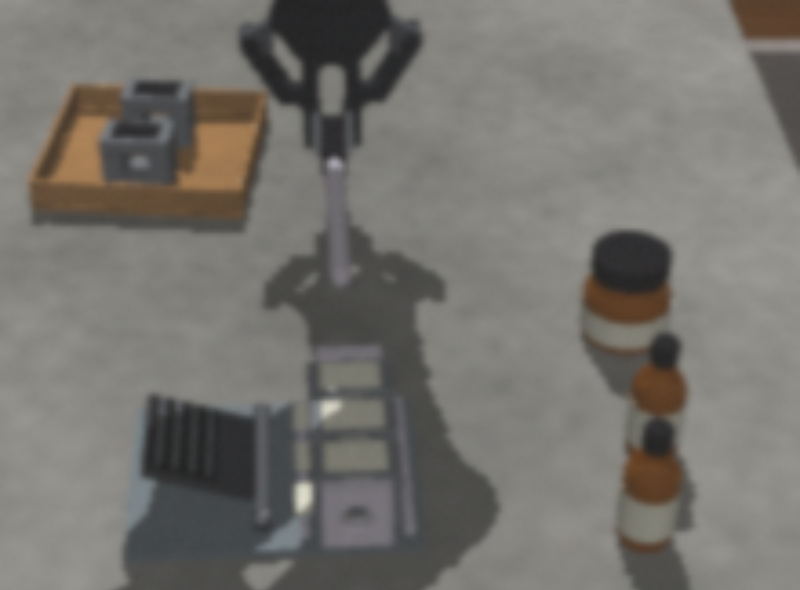

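>>> {"name": "jog_arm", "arguments": {"plan": [[[-0.01,0.001,0.005],[0,-0.5,0],0.1],[[-0.025,0.001,0.012],[0,-1.05,-0.25],0.1],[[-0.04,0.001,0.02],[0,-1.05,-0.25],0.1],[[-0.046,0.001,0.025],[0,-1.05,-0.25],0.1],[[-0.046,0.001,0.025],[0,-1.05,-0.25],0.1],[[-0.046,0.001,0.025],[0,-1.05,-0.25],0.1]]}}

```text
clock: 29.88
tool_pos: [0.5874, 0.2346, 0.0235]
tool_rot: [0.006, 0.692, 0.722, -0.007]
contact_force: [-1.0, 0.5, -1.4]
finger_gap: 0.015
gripper_force: 99.3
```

```bash
python3 - <<'E'
from h import *
for i in range(2): im,P=cloud('wrist')
o=env.get_obs();print(o["tool_pos"],o["tool_rot"],o["finger_gap"])
go(*D(0,254,(598,-18.2)),.023,2.25)
def med(P,o,th=2.25):
    t=np.radians(th);c,s=np.cos(t),np.sin(t); d=P[...,:2]-o
    X=1000*(d[...,0]*c+d[...,1]*s); Y=1000*(-d[...,0]*s+d[...,1]*c); Z=1000*P[...,2]
    k=(abs(X)<4)&(Y>95)&(Y<215)&(Z>15)&(Z<50)
    p=np.polyfit(Y[k],Z[k],1); print('axisZ pitch',np.degrees(p[0]),'top z at 95',np.polyval(p,95),'at 215',np.polyval(p,215),'handle 254',np.polyval(p,254),k.sum())
    k=(abs(X)<15)&(Y>57)&(Y<65)&(Z>40)&(Z<60); print('ear top',np.median(Z[k]),'X mid',X[k].min()/2+X[k].max()/2)
for n,oo in(('top',(.5951,-.0172)),('side',(.5988,-.0172))):
    im,Q=cloud(n); print(n); spin(Q,z0=.015,z1=.045,o=oo,ymax=.215); med(Q,oo)
E
```

```text
[0.588  0.2358 0.0243] [ 0.0067  0.6917  0.7221 -0.0059] 0.015122038672412892
 shift [-0.0002 -0.0006  0.0013] turn [0.0412 1.0261 0.2086]
top
tipY 80.64909578409603 yaw err deg -0.0036400982525498287 X at Y=65 0.4460041736868394 X at 150 0.4406039792205771 | pitch deg 0.07082870678405223 Ztop at 65 36.672638947702346 at 150 36.77771544945881
axisZ pitch 0.11662843001544702 top z at 95 34.934375418294835 at 215 35.178641430918994 handle 254 35.258027885021846 199
ear top 49.9280082732092 X mid -0.3541569366296651
side
tipY 85.34015892085041 yaw err deg -0.23796967486980927 X at Y=65 0.5281493195351474 X at 150 0.1751142000929682 | pitch deg -0.0866743970186633 Ztop at 65 38.715869696955096 at 150 38.5872856405168
axisZ pitch 0.10236414366650462 top z at 95 37.70366023797395 at 215 37.91805119912975 handle 254 37.98772826150539 94
ear top 51.48777025739071 X mid 0.36178109733583685
```

>>> {"name": "jog_arm", "arguments": {"plan": [[[0,-0.0005,0.001],[0,0,0],0.1],[[-0.005,-0.0005,0.001],[0,0,0],0.1],[[-0.012,-0.0005,0.0012],[0,0,0],0.1],[[-0.019,-0.0006,0.0013],[0,0,0],0.1],[[-0.026,-0.0006,0.0015],[0,0,0],0.1],[[-0.033,-0.0006,0.0016],[0,0,0],0.1],[[-0.04,-0.0007,0.0017],[0,0,0],0.1],[[-0.04,-0.0007,0.0017],[0,0,0],0.1]]}}

```text
clock: 30.75
tool_pos: [0.5886, 0.1939, 0.0232]
tool_rot: [0.007, 0.692, 0.722, -0.007]
contact_force: [0.3, 0.1, -1.2]
finger_gap: 0.0151
gripper_force: 99.3
```

```bash
python3 - <<'E'
from h import *
im,Q=cloud('top'); im2,S=cloud('side')
o=env.get_obs();print(o["tool_pos"],o["contact_force"],o["moment"])
go(*D(0,93.5,(598,-18.2)),.0235,2.45)
spin(Q,z0=.015,z1=.045,o=(.5951,-.0172),ymax=.18); spin(S,z0=.015,z1=.045,o=(.5988,-.0172),ymax=.18)
E
```

```text
[0.5887 0.1952 0.0232] [ 0.1702  0.3178 -1.4915] [ 0.0747 -0.0317 -0.0087]
 shift [-0.1201  0.0003  0.0019] turn [ 0.0053  1.0438 -0.0196]
tipY 76.19583327060629 yaw err deg 0.15393237943193327 X at Y=65 -0.9614951990766412 X at 150 -0.7331319171227442 | pitch deg 0.32037302945896096 Ztop at 65 35.613324390419734 at 150 36.08860734730479
tipY 84.59325391032493 yaw err deg 0.10491124445915408 X at Y=65 -1.2130692017646454 X at 150 -1.0574302375196094 | pitch deg 0.14264700140400582 Ztop at 65 37.278823458157056 at 150 37.490444544777795
```

>>> {"name": "jog_arm", "arguments": {"plan": [[[-0.004,0.0008,0],[0,0,0],0.1],[[-0.01,0.0008,0.0001],[0,0,0],0.1],[[-0.017,0.0008,0.0003],[0,0,0],0.1],[[-0.024,0.0007,0.0004],[0,0,0],0.1],[[-0.031,0.0007,0.0005],[0,0,0],0.1],[[-0.038,0.0007,0.0007],[0,0,0],0.1],[[-0.045,0.0006,0.0008],[0,0,0],0.1],[[-0.052,0.0006,0.0009],[0,0,0],0.1],[[-0.06,0.0006,0.001],[0,0,0],0.1],[[-0.06,0.0006,0.001],[0,0,0],0.1]]}}

```text
clock: 31.68
tool_pos: [0.5918, 0.1341, 0.0233]
tool_rot: [0.007, 0.692, 0.722, -0.007]
contact_force: [-0.4, -0.3, -2.0]
finger_gap: 0.0153
gripper_force: 99.3
```

```bash
python3 - <<'E'
from h import *
im,Q=cloud('top'); im2,S=cloud('side')
o=env.get_obs();print(o["tool_pos"],o["contact_force"],o["moment"])
go(*D(0,93.5,(598,-18.2)),.0235,2.45)
spin(Q,z0=.015,z1=.045,o=(.5951,-.0172),ymax=.12); spin(S,z0=.015,z1=.045,o=(.5988,-.0172),ymax=.12)
E
```

```text
[0.5919 0.1354 0.0233] [ 0.0242  0.4453 -1.3493] [0.0795 0.0171 0.0008]
 shift [-0.0602 -0.0004  0.0009] turn [ 0.0025  1.0419 -0.0178]
tipY 76.08144171620485 yaw err deg -1.0250069550931964 X at Y=65 0.5994060309883129 X at 150 -0.9212223979002119 | pitch deg -0.8138080849165595 Ztop at 65 36.45536622413429 at 150 35.24805762643709
tipY 86.2618409199467 yaw err deg -2.835782694720351 X at Y=65 2.019265923091599 X at 150 -2.187702392893925 | pitch deg -1.6574930897018685 Ztop at 65 38.56728707739717 at 150 36.10834657912731
```

>>> {"name": "jog_arm", "arguments": {"plan": [[[-0.005,0,0],[0,0,0],0.1],[[-0.012,0,0.0001],[0,0,0],0.1],[[-0.019,0,0.0003],[0,0,0],0.1],[[-0.026,-0.0001,0.0004],[0,0,0],0.1],[[-0.033,-0.0001,0.0005],[0,0,0],0.1],[[-0.04,-0.0002,0.0006],[0,0,0],0.1],[[-0.047,-0.0003,0.0007],[0,0,0],0.1],[[-0.052,-0.0003,0.0008],[0,0,0],0.1],[[-0.056,-0.0003,0.0008],[0,0,0],0.1],[[-0.058,-0.0003,0.0009],[0,0,0],0.1],[[-0.058,-0.0003,0.0009],[0,0,0],0.1]]}}

```text
clock: 32.7
tool_pos: [0.5941, 0.0773, 0.0235]
tool_rot: [0.007, 0.692, 0.722, -0.006]
contact_force: [0.4, 0.4, -0.9]
finger_gap: 0.0154
gripper_force: 99.3
```

```bash
python3 - <<'E'
from h import *
im,Q=cloud('top'); im2,S=cloud('side'); 
o=env.get_obs();print(o["tool_pos"],o["contact_force"],o["moment"])
go(*D(0,93.5,(598,-18.2)),.0235,2.45)
def tip(P,o,th=2.25):
    t=np.radians(th);c,s=np.cos(t),np.sin(t); d=P[...,:2]-o
    X=1000*(d[...,0]*c+d[...,1]*s); Y=1000*(-d[...,0]*s+d[...,1]*c); Z=1000*P[...,2]
    k=(abs(X)<10)&(Y<-67)&(Y>-100)&(Z>18)&(Z<40); 
    print('tip',k.sum(),np.percentile(Y[k],[2,98]) if k.sum() else '',np.median(X[k]),np.median(Z[k]))
tip(Q,(.5951,-.0172));tip(S,(.5988,-.0172))
save(cv2.resize(im2[170:270,190:320],(780,600)),'s8.png')
E
```

```text
[0.5941 0.0779 0.0234] [ 0.2263 -0.3794 -1.577 ] [ 0.0556 -0.0254  0.0027]
 shift [-0.0026 -0.0001 -0.    ] turn [0.0029 1.0465 0.0285]
tip 21 [-78.1975 -67.1621] 0.641669287395947 32.21498800855116
tip 29 [-78.027 -67.137] 0.267191919112386 33.80973330559112
```

View pics/s8.png

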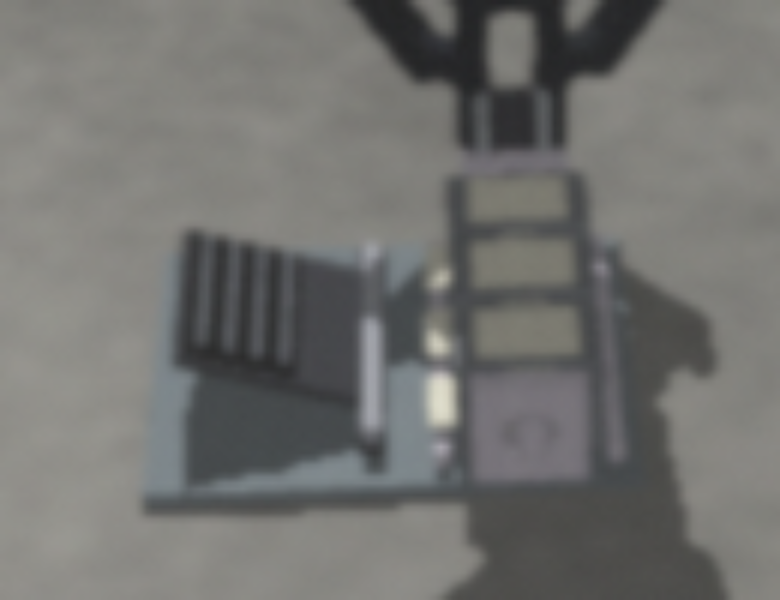

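>>> {"name": "jog_arm", "arguments": {"plan": [[[-0.001,0,0],[0,0,0],0.1],[[-0.002,0,0],[0,0,0],0.1],[[-0.003,0,0],[0,0,0],0.1],[[-0.004,0,0.0001],[0,0,0],0.1],[[-0.004,0,0.0001],[0,0,0],0.1]]}}

```text
clock: 33.22
tool_pos: [0.5942, 0.0747, 0.0235]
tool_rot: [0.006, 0.692, 0.722, -0.006]
contact_force: [1.0, 4.6, -1.2]
finger_gap: 0.015
gripper_force: 99.4
```

>>> {"name": "jog_arm", "arguments": {"plan": [[[-0.003,0,0.0001],[0,0,0],0.2],[[-0.003,0,0.0001],[0,0,0],0.4],[[-0.003,0,0.0001],[0,0,0],0.5],[[-0.003,0,0.0001],[0,0,0],0.5],[[-0.003,0,-0.02],[0,0,0],0.5],[[-0.003,0,-0.05],[0,0,0],0.5],[[-0.003,0,-0.09],[0,0,0],0.4],[[-0.003,0,-0.12],[0,0,0],0.2],[[-0.003,0,-0.12],[0,0,0],0]]}}

```text
clock: 33.97
tool_pos: [0.5984, 0.0729, 0.1507]
tool_rot: [0.011, 0.692, 0.722, -0.001]
contact_force: [0.8, -0.2, 0.5]
finger_gap: 0.0109
gripper_force: 0.0
```

>>> {"name": "jog_arm", "arguments": {"plan": [[[-0.015,-0.017,0],[0,0.5,0],0],[[-0.04,-0.045,0],[0,1,0],0],[[-0.065,-0.073,0],[0,1,0],0],[[-0.083,-0.095,0],[0,1,0],0],[[-0.0915,-0.105,0],[0,1,0],0],[[-0.0915,-0.105,0],[0,1,0],0],[[-0.0915,-0.105,0.03],[0,1,0],0],[[-0.0915,-0.105,0.06],[0,1,0],0],[[-0.0915,-0.105,0.075],[0,1,0],0],[[-0.0915,-0.105,0.08],[0,1,0],0],[[-0.0915,-0.105,0.08],[0,1,0],0],[[-0.0915,-0.105,0.08],[0,1,0],0]]}}

```text
clock: 34.97
tool_pos: [0.4947, -0.0242, 0.0656]
tool_rot: [0.001, 0.691, 0.722, 0.0]
contact_force: [1.2, -0.1, 0.4]
finger_gap: -0.0001
gripper_force: 0.0
```

```bash
python3 - <<'E'
from h import *
im,P=cloud('wrist'); o=env.get_obs();print(o["tool_pos"],o["tool_rot"],o["contact_force"],o["finger_gap"])
go(*D(-105,0,(598,-18.2),2.25),.040,2.25)
im,S=cloud('side'); save(cv2.resize(im[150:290,150:350],(800,560)),'s9.png')
def dz(P,o,th=2.25):
    t=np.radians(th);c,s=np.cos(t),np.sin(t); d=P[...,:2]-o
    return 1000*(d[...,0]*c+d[...,1]*s),1000*(-d[...,0]*s+d[...,1]*c),1000*P[...,2]
T=cloud('top')[1]
for Q,oo in((T,(.5951,-.0172)),(S,(.5988,-.0172))):
    X,Y,Z=dz(Q,oo)
    k=(abs(X)<10)&(Y<-67)&(Y>-100)&(Z>15)&(Z<40); print('tip',k.sum(),np.percentile(Y[k],[2,98]) if k.sum() else '',np.median(X[k]),np.median(Z[k]))
    k=(abs(X)<12)&(Y>67)&(Y<130)&(Z>15)&(Z<45); print('handle',k.sum(),np.percentile(Y[k],[2,98]) if k.sum() else '',np.median(X[k]),np.median(Z[k]))
E
```

```text
[ 0.4949 -0.0242  0.066 ] [0.0013 0.6915 0.7224 0.0005] [ 0.5412  0.0121 -0.0668] 3.154989115660695e-05
 shift [ 0.002  -0.0018  0.026 ] turn [0.1421 0.0689 0.2594]
tip 28 [-80.2381 -67.1221] 0.3257174452802841 30.99109294557234
handle 223 [ 67.5211 120.3334] -0.817480198108231 34.5988059072031
tip 34 [-82.1273 -67.7807] 0.15674199657312607 32.21453863158141
handle 69 [ 85.2917 117.5753] -0.5105935362704809 37.25212358210239
```

View pics/s9.png

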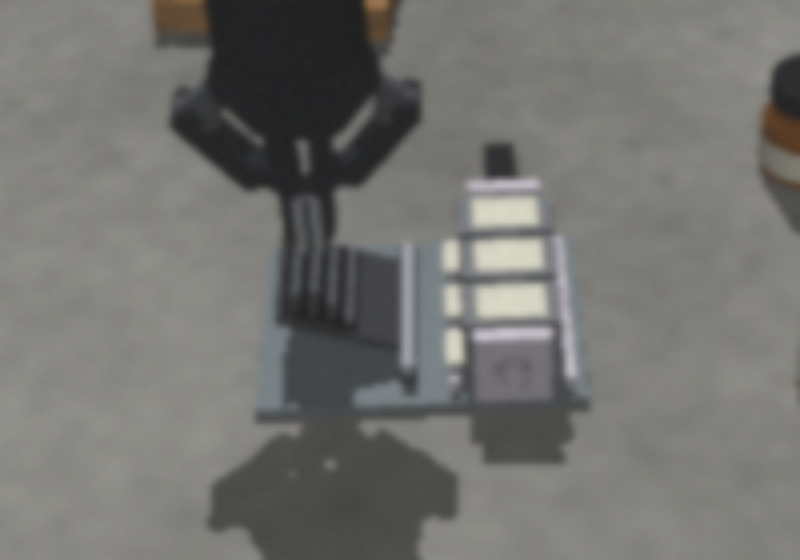

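>>> {"name": "jog_arm", "arguments": {"plan": [[[0.002,-0.002,0.015],[0,0,0],0],[[0.002,-0.002,0.025],[0,0,0],0],[[0.002,-0.002,0.03],[0,0,0],0],[[0.002,-0.002,0.034],[0,0,0],0],[[0.002,-0.002,0.037],[0,0,0],0],[[0.002,-0.002,0.039],[0,0,0],0],[[0.002,-0.002,0.041],[0,0,0],0],[[0.002,-0.002,0.041],[0,0,0],0]]}}

```text
clock: 35.78
tool_pos: [0.4899, -0.0225, 0.0248]
tool_rot: [-0.001, 0.692, 0.722, -0.001]
contact_force: [-5.3, -0.2, 8.2]
finger_gap: 0.0
gripper_force: 4.0
```

>>> {"name": "jog_arm", "arguments": {"plan": [[[0,0.001,0.0015],[0,0,0],0],[[0,0.001,0.003],[0,0,0],0],[[0,0.001,0.003],[0,0,0],0],[[0,0.001,0.003],[0,0,0],0],[[0,0.001,0.003],[0,0,0],0]]}}

```text
clock: 36.2
tool_pos: [0.4905, -0.0226, 0.0237]
tool_rot: [-0.001, 0.692, 0.722, -0.001]
contact_force: [-10.7, -0.4, 23.2]
finger_gap: -0.0002
gripper_force: 11.5
```

```bash
python3 - <<'E'
from h import *
P=cloud('side')[1]; o=env.get_obs();print(o["tool_pos"],o["contact_force"])
t=np.radians(2.25);c,s=np.cos(t),np.sin(t); d=P[...,:2]-[.5988,-.0172]
X,Y,Z=1000*(d[...,0]*c+d[...,1]*s),1000*(-d[...,0]*s+d[...,1]*c),1000*P[...,2]
k=(X>-125)&(X<-65)&(Y>-30)&(Y<-15)&(Z>12)&(Z<50); p=np.polyfit(X[k],Z[k],1); print('pedal slope rad',-np.arctan(p[0]),k.sum())
E
```

```text
[ 0.4905 -0.0226  0.0237] [-9.9435 -0.2542 24.1039]
pedal slope rad 0.11129083862873113 137
```

>>> {"name": "jog_arm", "arguments": {"plan": [[[0,0,0.0005],[0,0,0],0],[[0,0,0.0005],[0,0,0],0],[[0,0,0.0005],[0,0,0],0],[[0,0,0.0005],[0,0,0],0],[[0,0,-0.01],[0,0,0],0],[[0,0,-0.025],[0,0,0],0],[[0,0,-0.05],[0,0,0],0],[[0,0,-0.09],[0,0,0],0],[[0,-0.03,-0.13],[0,0,0],0],[[0,-0.06,-0.16],[0,0,0],0],[[0,-0.08,-0.18],[0,0,0],0],[[0,-0.08,-0.18],[0,0,0],0]]}}

```text
clock: 37.25
tool_pos: [0.4112, -0.026, 0.2065]
tool_rot: [0.004, 0.692, 0.722, 0.002]
contact_force: [-0.0, 0.2, -0.1]
finger_gap: -0.0003
gripper_force: 0.0
```

```bash
python3 - <<'E'
from h import *
im,P=cloud('side'); im2,T=cloud('top'); o=env.get_obs();print(o["tool_pos"],o["contact_force"])
save(cv2.resize(im[110:290,150:390],(800,600)),'s10.png')
for Q,oo in((T,(.5951,-.0172)),(P,(.5988,-.0172))):
    t=np.radians(2.25);c,s=np.cos(t),np.sin(t); d=Q[...,:2]-oo
    X,Y,Z=1000*(d[...,0]*c+d[...,1]*s),1000*(-d[...,0]*s+d[...,1]*c),1000*Q[...,2]
    k=(X>-125)&(X<-65)&(Y>-30)&(Y<-15)&(Z>12)&(Z<60)
    if k.sum()>5: p=np.polyfit(X[k],Z[k],1); print('pedal slope rad',-np.arctan(p[0]),k.sum())
    k=(abs(X)<10)&(Y<-67)&(Y>-100)&(Z>15)&(Z<40); print('tip',k.sum(),np.percentile(Y[k],[2,98]) if k.sum() else '')
E
```

```text
[ 0.413  -0.0259  0.2028] [-0.0385 -0.1918 -0.4054]
pedal slope rad 0.3865723105811109 146
tip 27 [-80.3051 -68.1702]
pedal slope rad 0.3838406216064052 148
tip 37 [-81.7251 -67.4217]
```

View pics/s10.png

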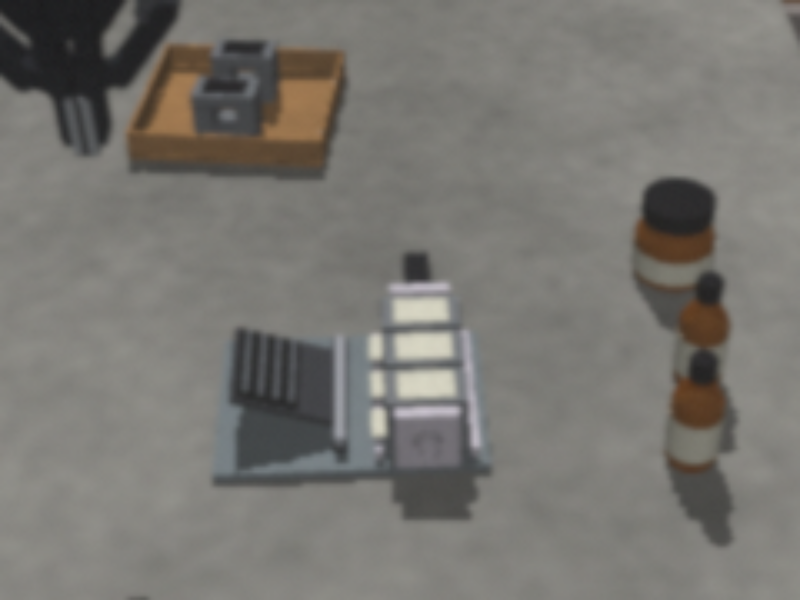

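```bash
python3 -c "
from h import *
print(env.hand_in())"
```

```text
the job is handed in; nothing more can be done
None
```

The job is handed in at about 37 s of the 192 s limit, with no verdict returned: both spent cassettes are in the tray, three full ones are in the bed, the spindle is through both ears with its handle against the left one, and the pedal was pressed until the force jumped to about 24 N and has sprung back up (the camera put its travel at about 0.27 rad, right at the threshold).

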